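# Change over the carry press in the paper conservation studio

## Task

Change the small carry press over from its holding blocks to its pressing stack: first take the grey block weights off the glass and set them on the low shelf in one neat straight row, side by side with long sides facing, pointing straight across the shelf and no more than a finger's width apart. Then layer the discs in one flat stack centred on the round print on the glass: wooden disc at the bottom, cork on it, then whatever steel weights there are, from largest to smallest. Last of all swing the carry handle fully upright to its stop and leave the jars and the loupe alone.

Things in the scene. Friction and masses are not known exactly. Their poses are not given: they have to be found in the camera images.
- press: the small carry press, fixed to the bench: a wooden base 200 x 250 mm (x, y) with a glass plate on it, top 16 mm above the bench, and an aluminium lug 46 mm high at the middle of either y side (y = +-134 mm). Origin under its centre; the folded carry handle lies out beyond its +x edge.
- press_center (a point): the middle of the small round print on the glass plate, on its upper face (16 mm above the bench): where the stack goes. Axes as the press.
- handle (a joint): the carry handle's angle about the hinge line: 0 lying flat out towards the press's +x side, 1.571 fully upright against its stop. Starts between 0 and 0.3; it is stiff and stays where it is left.
- handle_bar (a point): the middle of the handle's cross bar, on the bar's axis; the bar runs along the press's y and has a round black grip 14 mm thick and 120 mm long.
- handle_hinge (a point): the middle of the handle's hinge line, 34 mm above the bench over the middle of the press; the line runs along the press's y, the cross bar is 160 mm from it.
- shelf: the low plywood shelf, fixed: a board 140 mm deep (x) and 240 mm long (y), upper face 45 mm above the bench; origin under its centre at bench height. It may stand on either side of the press.
- board: a thin grey sheet 200 x 260 x 4 mm, fixed, on which the discs lie at the start; origin under its centre. It may lie on either side of the press.
- block1: a grey block weight, 60 mm long (x), 36 mm wide (y), 34 mm high (z), origin at its centre, on the press's glass at the start; two or three such blocks, all alike, are there (an absent one reads None from the start).
- block2: a grey block weight, 60 mm long (x), 36 mm wide (y), 34 mm high (z), origin at its centre, on the press's glass at the start; two or three such blocks, all alike, are there (an absent one reads None from the start).
- block3: a grey block weight, 60 mm long (x), 36 mm wide (y), 34 mm high (z), origin at its centre, on the press's glass at the start; two or three such blocks, all alike, are there (an absent one reads None from the start).
- wood_disc: wooden pressing disc: a plain flat disc 70 mm in diameter and 10 mm thick; origin at its centre, z along its axis. Starts flat on the grey sheet.
- cork_disc: cork cushion disc: a plain flat disc 62 mm in diameter and 8 mm thick; origin at its centre, z along its axis. Starts flat on the grey sheet.
- weight_l: steel disc weight, the largest of the three: a plain flat disc 54 mm in diameter and 14 mm thick; origin at its centre, z along its axis. Starts flat on the grey sheet. Two or three of the steel weights are there (an absent one reads None from the start).
- weight_m: steel disc weight, the middle of the three: a plain flat disc 46 mm in diameter and 14 mm thick; origin at its centre, z along its axis. Starts flat on the grey sheet. Two or three of the steel weights are there (an absent one reads None from the start).
- weight_s: steel disc weight, the smallest of the three: a plain flat disc 38 mm in diameter and 14 mm thick; origin at its centre, z along its axis. Starts flat on the grey sheet. Two or three of the steel weights are there (an absent one reads None from the start).
- brush_jar: bystander: glass jar with brushes, 68 mm in diameter, 85 mm high (brushes to about 215 mm); origin under its centre.
- paste_jar: bystander: paste jar 60 mm in diameter, 70 mm high; origin under its centre.
- loupe: bystander: black loupe 44 mm in diameter, 26 mm high; origin under its centre.
Things that resemble listed ones, but are neither listed nor needed, are in the scene too. What is shaped like the cork_disc but green or yellow is not meant.

How it is judged (in metres and radians):
On the way, in this order (a step that is already met when the one before it is completed fails the run):
1. all the block weights stand in a neat row on the shelf (z of block1 in the frame of shelf between 0.055 and 0.069 m and x of block1 in the frame of shelf between -0.045 and 0.045 m and y of block1 in the frame of shelf between -0.105 and 0.105 m and angle between the x axis of each of block1, block2, block3 and the x axis of shelf, either way round below 0.15 rad and (horizontal distance between block1 and block2 below 0.062 m or horizontal distance between block1 and block3 below 0.062 m) and z of block2 in the frame of shelf between 0.055 and 0.069 m and x of block2 in the frame of shelf between -0.045 and 0.045 m and y of block2 in the frame of shelf between -0.105 and 0.105 m and (horizontal distance between block2 and block1 below 0.062 m or horizontal distance between block2 and block3 below 0.062 m) and z of block3 in the frame of shelf between 0.055 and 0.069 m and x of block3 in the frame of shelf between -0.045 and 0.045 m and y of block3 in the frame of shelf between -0.105 and 0.105 m and (horizontal distance between block3 and block1 below 0.062 m or horizontal distance between block3 and block2 below 0.062 m) and x of block2 in the frame of block1 between -0.014 and 0.014 m and x of block3 in the frame of block1 between -0.014 and 0.014 m and x of block3 in the frame of block2 between -0.014 and 0.014 m), for 0.2 s.
2. the discs are stacked in order, centred on the print (horizontal distance between each of wood_disc, cork_disc, weight_l, weight_m, weight_s and press_center below 0.008 m and angle between the z axis of each of wood_disc, cork_disc, weight_l, weight_m, weight_s and the z axis of press_center, either way round below 0.08 rad and z of wood_disc in the frame of press_center below 0.008 m and z of cork_disc in the frame of press_center between 0.011 and 0.018 m and z of each of weight_l, weight_m, weight_s in the frame of press_center above 0.021 m and ((angle between weight_l's own z axis and vertical below 0.5 rad and z of weight_m in the frame of weight_l above 0.009 m) or (angle between weight_l's own z axis and vertical above 2.6 rad and z of weight_m in the frame of weight_l below -0.009 m)) and ((angle between weight_l's own z axis and vertical below 0.5 rad and z of weight_s in the frame of weight_l above 0.009 m) or (angle between weight_l's own z axis and vertical above 2.6 rad and z of weight_s in the frame of weight_l below -0.009 m)) and ((angle between weight_m's own z axis and vertical below 0.5 rad and z of weight_s in the frame of weight_m above 0.009 m) or (angle between weight_m's own z axis and vertical above 2.6 rad and z of weight_s in the frame of weight_m below -0.009 m))), for 0.2 s.
3. the carry handle is swung fully upright (value of joint handle above 1.5 rad), for 0.2 s.
At the end, for the whole second after the job is handed in: Blocks flat on the shelf, within 0.15 rad of its depth, in line to 14 mm, each at most 62 mm (centres) from a neighbour; discs flat within 8 mm of the print's centre in the order wood, cork, steel weights largest to smallest; handle above 1.5 rad; all at rest (all of step 1 and all of step 2 and value of joint handle above 1.5 rad and linear speed of each of block1, block2, block3, wood_disc, cork_disc, weight_l, weight_m, weight_s below 0.03 m/s); the robot touches nothing.
It fails at once if the brush jar is disturbed (moved more than 30 mm) (distance of brush_jar from where it was at the start of the episode above 0.03 m).
It fails at once if the paste jar is disturbed (moved more than 30 mm) (distance of paste_jar from where it was at the start of the episode above 0.03 m).
It fails at once if the loupe is disturbed (moved more than 30 mm) (distance of loupe from where it was at the start of the episode above 0.03 m).
Of block1, block2, block3 only 2 to 3 are there at a start; the rules pass over those that are not, and their reading is None.
Of weight_l, weight_m, weight_s only 2 to 3 are there at a start; the rules pass over those that are not, and their reading is None.
At some moment in a run one of block1, block2, block3, wood_disc, cork_disc, weight_l, weight_m, weight_s may be knocked a few centimetres aside while the robot is not near it.
Once in a run the grip may slacken for a moment while it holds something.
It also fails if it takes over 210 s, if anything falls off the work surface, if the arm or the gripper's body presses on something with over 40 N, if the wrist force passes 120 N, or if a joint passes its speed limit or range.

## Robot

A 6-joint arm with a two-finger parallel gripper is mounted at the origin on the work surface. World frame = base frame: x ahead of the robot, y to its left, z up, the work surface at z = 0. Lengths are in m, angles in degrees, forces in N, time in s.
With the tool pointing down it reaches from about 0.375 to 0.9 m from the base axis. Payload 3.1 kg.
Tool frame: the origin (TCP) lies between the finger pads; the fingertips stand bot.tip_extent ahead of it and the grasp point (between the pads) lies 2 mm behind it (bot.tip_extent is the distance from the TCP to the fingertips, in m); z points along the fingers, y is the direction in which the jaws open and shut (so a half turn about z gives the same grasp; the last joint's range is limited). The gripper opens to 87 mm and grips with 3 to 60 N. Pads are 19 mm wide; open, the fingers measure 117 mm over their backs; the gripper's body (75 mm by 190 mm) begins 51 mm behind the grasp point.
Start: joints at [-82.764, 30.224, 82.088, -0, 67.689, -10.227], TCP at [0.188, -0.596, 0.24] pointing down, gripper open.
Joint ranges: [-176.69, 176.69], [-43.24, 126.21], [12.49, 139.97], [-82, 262], [0, 151.66], [-163.58, 163.58]. Speed limits (degrees/s): [159.86, 159.86, 180, 180, 180, 180].

## Interface

Orientations are given as a 3x3 rotation matrix whose columns are the frame's x, y, z axes.
In Python, from rig import bot, imaging, recognise, masks_of, mark_of gives the robot as it stands.
- The arm moves only by the tool send_rows, never from a script. Its argument "plan" is a list that holds one entry, the list of rows, each a list of 5 numbers: the shift along the world's x, y, z normalised to -1 to 1, where 1 is 0.03 m, then the turn about the world's z normalised to -1 to 1, where 1 is 0.1 rad, then the closure, from -1 (fully open) to 1 (shut). A call has 1 to 20 rows; each row shifts and turns the commanded pose from where the row before left it; what a row does not reach is not made up. A row lasts 1/10 s, in which the tool goes at most 50 mm and 8.59 degrees, less where a joint would pass 70% of its speed; a pose out of reach is approached as far as the arm can. A call with a number of a shift or a turn outside -1 to 1 is refused whole. A call with a gripper value outside its range is refused whole. The fingers move at their own pace and stop on an object; the grip force is fixed at half the most. Time passes only in rows, so rows that do not move let the fingers close. It gives the time, the measured TCP pose, the force and the opening at its end, in the units of the state.
- bot.read_state(): the state, without advancing time (a new reading comes with each control period).
- imaging.capture(name): name is "side" or "top" or "wrist"; returns a dict with "img" (384x512x3 uint8, blue, green, red), "mtx" (3x3 intrinsics, pixels), "distortion" ([k1, k2, p1, p2, k3] as OpenCV has them; the pictures are not rectified), "pose" (4x4, takes a point from camera to world coordinates); the wrist camera has in their place "T_tool_cam" (4x4, takes a point from camera to tool coordinates, whose origin is the TCP and whose axes are the flange's). Camera axes: x right, y down, z forward; pixel columns grow to the right and rows downward; lengths in m; the calibration is good to about 2 mm. A picture is of the moment at which its call begins: read the wrist's pose just before it. There is no depth.
- bot.hand_in(): hands the job in, once; it reports no verdict.
Trained networks look in the newest picture that a camera, given by its name, has taken for a name from the list of things; names that differ only in an ending like _2 or _b are one class to them, and where a whole thing is asked for, a point or a joint stands for the part that bears it (a point fixed in the world has none). Each returns a list of dicts, best first, with "conf" (0 to 1); they miss things now and then, are a little off and sometimes report something else, mostly with a low value. They report only what shows in the picture. A call takes as long as a camera call. They do not tell look-alikes from the thing itself.
- recognise(camera, target): "at" ([x, y, z] in m, in world coordinates, good to about 4 mm: the middle of the surface that is visible of it).
- masks_of(camera, target): "region" (384x512 bool, what is visible of it).
- mark_of(camera, target): "at" ([x, y, z] in m, in world coordinates, good to about 4 mm: a listed point, or the origin of a listed thing).
The state is a dict: "time_s": time; "joint_positions": joint angles; "qvel": joint speeds; "tau": joint torques, N m; "position": TCP position; "tcp_rot": TCP orientation; "force": force on the tool from outside, world axes, zero at the start; "moment": the same for the moment, N m; "opening": opening from 0.0 (shut) to 1.0 (fully open).
Only numpy, scipy, OpenCV 4.12 (cv2) and the standard library are available. Lean on these libraries where they do the work, as an engineer would, in place of code of your own. Each camera call takes 0.05 s, during which the arm holds its last target.

## Working session

There is one attempt and no reset: what is moved stays moved. The work goes in short steps, Python scripts to look and compute and a tool call to move; the robot and the scene stay as the last step left them, time stands still between calls to the robot, and variables do not carry over. Pictures are saved under pics/ and viewed, and the job is handed in when it is done.

Besides the shell and the picture viewer there is one more tool, called as name(argument=value, ...), one argument or row to a line, values as JSON. send_rows: Moves the arm, as the interface text tells. Its arguments: {"type":"object","properties":{"plan":{"type":"array"}},"required":["plan"]}

```bash
ls; mkdir -p pics; python3 - <<'E'
from rig import bot, imaging, recognise, masks_of, mark_of
import cv2
s=bot.read_state(); print(s, bot.tip_extent)
for c in ["top","side","wrist"]:
    d=imaging.capture(c); cv2.imwrite(f"pics/{c}0.png",d["img"])
    print(c, d.get("pose"), d["mtx"], d["distortion"], d.get("T_tool_cam"))
E
```

```text
pics
{'time_s': 0.0, 'joint_positions': array([-8.27664277e+01,  3.02791903e+01,  8.21566629e+01, -4.37631825e-04,
        6.76897692e+01, -1.02262446e+01]), 'qvel': array([-0.06969589,  0.0022615 ,  0.07684027, -0.03907676, -0.03060981,
        0.05846439]), 'tau': array([-5.67322513e-04, -4.40046394e+01, -1.76589417e+01,  6.33421121e-02,
        5.82394504e-02, -1.68278493e-04]), 'position': array([ 0.18747019, -0.59548463,  0.23856767]), 'tcp_rot': array([[ 9.53926791e-01,  3.00039326e-01, -2.83080563e-04],
       [ 3.00039216e-01, -9.53924390e-01,  2.17418269e-03],
       [ 3.82302855e-04, -2.15894639e-03, -9.99997596e-01]]), 'force': array([-0.20869918,  0.3063958 , -0.12855221]), 'moment': array([0.02998695, 0.03694616, 0.02963267]), 'opening': 0.9972504868219392} 0.017
top [[ 0.0298666  -0.99824777  0.0510821   0.44060287]
 [-0.99954529 -0.03003934 -0.00261707  0.06948923]
 [ 0.00414696 -0.05098071 -0.99869103  1.44868358]
 [ 0.          0.          0.          1.        ]] [[466.61530921   0.         257.29290055]
 [  0.         466.61530921 186.05201058]
 [  0.           0. 
[... 262 characters left out ...]
 0.          0.          1.        ]] [[418.6498078    0.         255.68518721]
 [  0.         418.6498078  191.32425427]
 [  0.           0.           1.        ]] [-0.07279071  0.          0.          0.          0.        ] None
wrist None [[340.42610111   0.         255.58838408]
 [  0.         340.42610111 192.79652949]
 [  0.           0.           1.        ]] [-0.03978162  0.          0.          0.          0.        ] [[ 4.14333017e-04 -9.69872994e-01 -2.43610762e-01  6.64777817e-02]
 [ 9.99999215e-01  1.13801012e-04  1.24772880e-03 -2.81521542e-05]
 [-1.18241532e-03 -2.43611087e-01  9.69872280e-01 -1.45333141e-01]
 [ 0.00000000e+00  0.00000000e+00  0.00000000e+00  1.00000000e+00]]
```

View pics/top0.png

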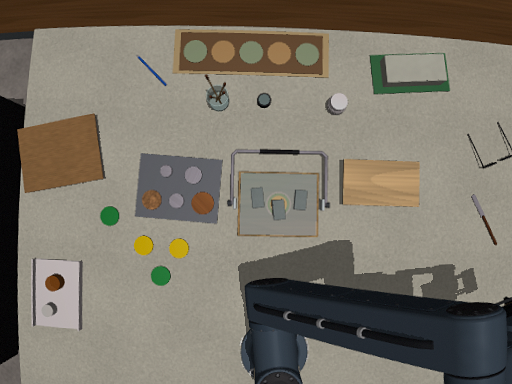

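View pics/side0.png

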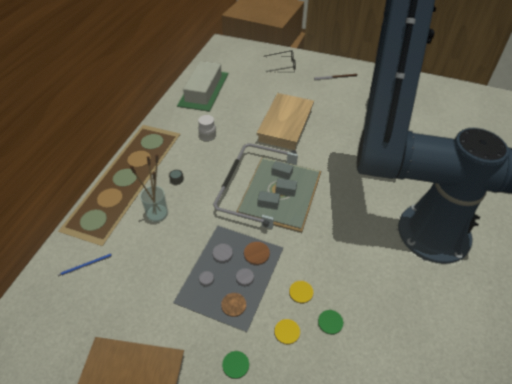

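```bash
cat > h.py <<'E'
from rig import bot, imaging, recognise, masks_of, mark_of
import cv2, numpy as np
def ray(d,px,z,pose=None):
    p=cv2.undistortPoints(np.array([[px]],float),d["mtx"],np.array(d["distortion"]))[0,0]
    T=d["pose"] if pose is None else pose
    v=T[:3,:3]@np.array([p[0],p[1],1.]); o=T[:3,3]
    return o+v*(z-o[2])/v[2]
def proj(d,P,pose=None):
    T=np.array(d["pose"] if pose is None else pose); Ti=np.linalg.inv(T)
    r,_=cv2.Rodrigues(Ti[:3,:3])
    return cv2.projectPoints(np.array(P,float).reshape(-1,3),r,Ti[:3,3],d["mtx"],np.array(d["distortion"]))[0].reshape(-1,2)
def wristcap():
    s=bot.read_state(); d=imaging.capture("wrist")
    T=np.eye(4);T[:3,:3]=s["tcp_rot"];T[:3,3]=s["position"]
    d["pose"]=T@d["T_tool_cam"]; return d
E
python3 - <<'E'
from h import *
np.set_printoptions(precision=3,suppress=True)
for c in ["top","side"]:
    imaging.capture(c)
    for t in "press press_center handle_bar handle_hinge shelf board block1 wood_disc cork_disc weight_l weight_m weight_s brush_jar paste_jar loupe".split():
        try:
            r=mark_of(c,t); print(c,t,[(np.round(x["at"],3).tolist(),round(x["conf"],2)) for x in r])
        except Exception as e: print(c,t,e)
E
```

```text
top press [([0.46, 0.001, -0.001], 0.69)]
top press_center [([0.46, 0.001, 0.015], 0.8)]
top handle_bar [([0.62, 0.002, 0.032], 0.69), ([0.458, 0.003, 0.015], 0.2)]
top handle_hinge [([0.464, 0.396, 0.009], 0.64)]
top shelf [([0.534, -0.317, 0.002], 0.6)]
top board [([0.504, 0.319, -0.0], 0.92)]
top block1 [([0.444, 0.003, 0.031], 0.73), ([0.478, 0.066, 0.034], 0.7), ([0.478, -0.063, 0.034], 0.56)]
top wood_disc [([0.458, 0.231, 0.014], 0.87), ([0.476, 0.069, 0.035], 0.55)]
top cork_disc [([0.464, 0.393, 0.011], 0.79), ([0.318, 0.416, 0.006], 0.75), ([0.227, 0.358, 0.004], 0.71), ([0.406, 0.533, 0.009], 0.69), ([0.314, 0.306, 0.002], 0.65), ([0.775, -0.174, 0.0], 0.57)]
top weight_l [([0.548, 0.263, 0.013], 0.74), ([0.555, 0.355, 0.012], 0.57), ([0.462, 0.317, 0.009], 0.45)]
top weight_m [([0.548, 0.263, 0.013], 0.74), ([0.555, 0.355, 0.012], 0.57), ([0.462, 0.317, 0.009], 0.45)]
top weight_s [([0.548, 0.263, 0.013], 0.74), ([0.555, 0.355, 0.012], 0.57), ([0.462, 0.317, 0.009], 0.45)]
top brush_jar [([0.78, 0.196, 0.001], 0.72), ([0.508, 0.314, -0.001], 0.22)]
top paste_jar [([0.774,
[... 636 characters left out ...]
.316, 0.412, 0.004], 0.76), ([0.228, 0.36, 0.006], 0.57), ([0.482, 0.066, 0.032], 0.42)]
side weight_l [([0.545, 0.264, 0.009], 0.79), ([0.462, 0.314, 0.014], 0.78), ([0.555, 0.352, 0.011], 0.75), ([0.5, 0.313, -0.002], 0.67)]
side weight_m [([0.545, 0.264, 0.009], 0.79), ([0.462, 0.314, 0.014], 0.78), ([0.555, 0.352, 0.011], 0.75), ([0.5, 0.313, -0.002], 0.67)]
side weight_s [([0.545, 0.264, 0.009], 0.79), ([0.462, 0.314, 0.014], 0.78), ([0.555, 0.352, 0.011], 0.75), ([0.5, 0.313, -0.002], 0.67)]
side brush_jar [([0.781, 0.194, 0.001], 0.95)]
side paste_jar [([0.777, -0.172, -0.002], 0.82), ([0.554, 0.354, 0.007], 0.66), ([0.478, -0.06, 0.03], 0.37)]
side loupe [([0.785, 0.053, 0.0], 0.52)]
```

```bash
python3 - <<'E'
from h import *
d=imaging.capture("top"); im=d["img"]
a=cv2.resize(im[145:245,225:335],None,fx=7,fy=6,interpolation=cv2.INTER_CUBIC)
a=cv2.resize(im[145:243,228:332],None,fx=6,fy=6,interpolation=cv2.INTER_CUBIC); cv2.imwrite("pics/c1.png",a)
b=cv2.resize(im[145:230,125:225],None,fx=7,fy=7,interpolation=cv2.INTER_CUBIC); cv2.imwrite("pics/c2.png",b)
E
```

```text
(no output)
```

View pics/c1.png

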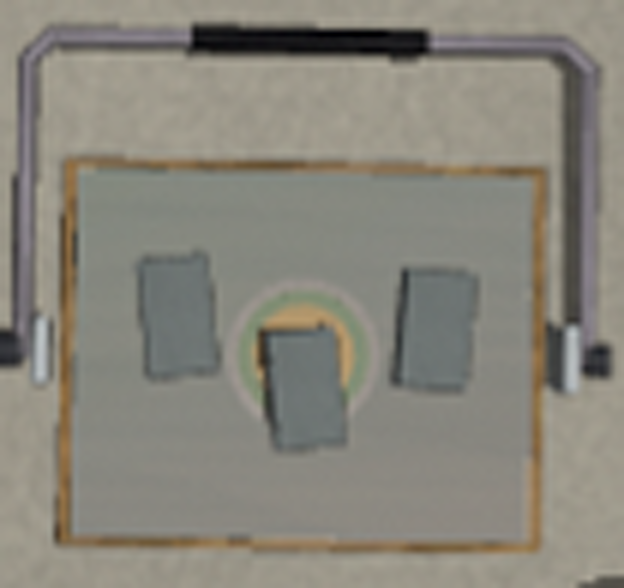

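View pics/c2.png

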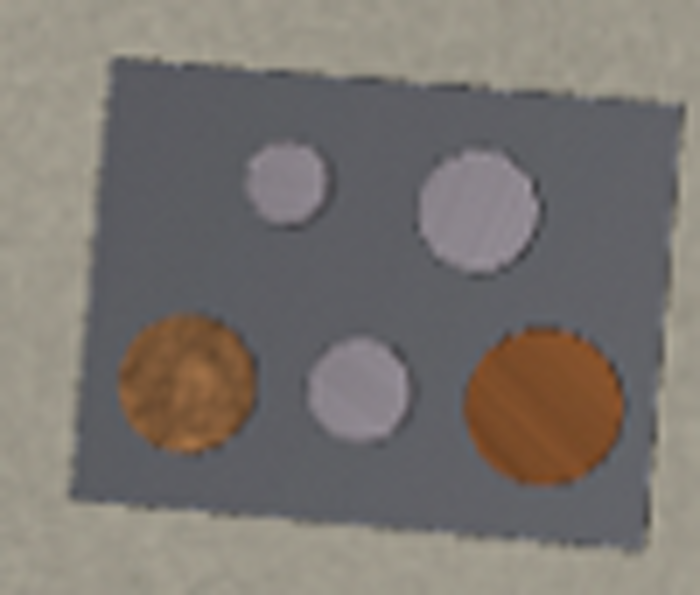

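```bash
cat > meas.py <<'E'
from h import *
def fit(c,t,z,d=None,show=True,pose=None):
    out=[]
    for r in masks_of(c,t):
        m=r["region"].astype(np.uint8)
        if m.sum()<30: continue
        cs,_=cv2.findContours(m,cv2.RETR_EXTERNAL,cv2.CHAIN_APPROX_NONE)
        k=max(cs,key=cv2.contourArea).reshape(-1,2)
        P=np.array([ray(d,p.astype(float),z,pose)[:2] for p in k])
        rect=cv2.minAreaRect((P*1000).astype(np.float32))
        M=cv2.moments((P*10000).astype(np.float32).reshape(-1,1,2)); 
        cen=np.array([M["m10"],M["m01"]])/max(M["m00"],1e-9)/10000
        (w,h),a=rect[1],rect[2]
        if w<h: a+=90
        a=(a+90)%180-90
        out.append((round(r["conf"],2),k.mean(0).round(0).tolist(),"rectc",np.round(np.array(rect[0])/1000,4).tolist(),"cen",cen.round(4).tolist(),"LW",round(max(w,h)),round(min(w,h)),"longdir",round(a,1)))
    if show:
        for o in out: print(c,t,*o)
    return out
E
python3 - <<'E'
from meas import *
d=imaging.capture("top")
for t,z in [("block1",.05),("shelf",.045),("board",.004),("press",.016),("wood_disc",.014),("cork_disc",.012),("weight_l",.018)]: fit("top",t,z,d)
d=imaging.capture("side")
for t,z in [("shelf",.045),("board",.004),("wood_disc",.014),("cork_disc",.012),("weight_l",.018)]: fit("side",t,z,d)
E
```

```text
top block1 0.8 [278.0, 210.0] rectc [0.4424, -0.0011] cen [0.4418, 0.0] LW 62 39 longdir 6.4
top block1 0.75 [300.0, 200.0] rectc [0.4735, -0.0648] cen [0.474, -0.0643] LW 62 40 longdir -4.8
top block1 0.69 [257.0, 198.0] rectc [0.4759, 0.0651] cen [0.4757, 0.0649] LW 58 36 longdir 9.8
top block1 0.47 [193.0, 175.0] rectc [0.5397, 0.2606] cen [0.5393, 0.2608] LW 49 48 longdir -88.3
top shelf 0.84 [381.0, 182.0] rectc [0.5359, -0.3121] cen [0.5352, -0.3129] LW 244 143 longdir -89.6
top shelf 0.16 [202.0, 203.0] rectc [0.456, 0.23] cen [0.4563, 0.2301] LW 66 63 longdir -61.7
top board 0.88 [178.0, 188.0] rectc [0.5018, 0.3136] cen [0.5022, 0.3141] LW 266 204 longdir 86.4
top board 0.43 [300.0, 200.0] rectc [0.476, -0.0682] cen [0.4762, -0.0681] LW 61 39 longdir -3.8
top press 0.95 [277.0, 182.0] rectc [0.496, 0.0005] cen [0.4718, 0.0023] LW 308 265 longdir -89.3
top wood_disc 0.79 [202.0, 203.0] rectc [0.4551, 0.2344] cen [0.4554, 0.2343] LW 68 65 longdir -88.1
top wood_disc 0.32 [380.0, 182.0] rectc [0.5383, -0.3217] cen [0.5372, -0.3215] LW 254 145 longdir 89.7
top wood_disc 0.27 [25
[... 1582 characters left out ...]
 cork_disc 0.9 [235.0, 364.0] rectc [0.4079, 0.5323] cen [0.408, 0.5317] LW 60 56 longdir -70.6
side cork_disc 0.85 [330.0, 321.0] rectc [0.2284, 0.3624] cen [0.2289, 0.3633] LW 62 55 longdir -76.6
side cork_disc 0.83 [287.0, 331.0] rectc [0.3211, 0.421] cen [0.3205, 0.4206] LW 59 57 longdir 18.7
side cork_disc 0.62 [301.0, 291.0] rectc [0.3164, 0.3073] cen [0.317, 0.3073] LW 61 61 longdir -71.3
side weight_l 0.84 [222.0, 253.0] rectc [0.544, 0.2704] cen [0.5437, 0.2711] LW 57 48 longdir -69.0
side weight_l 0.66 [244.0, 277.0] rectc [0.4628, 0.3191] cen [0.4631, 0.3193] LW 46 44 longdir -70.9
side weight_l 0.61 [206.0, 278.0] rectc [0.5539, 0.3552] cen [0.5551, 0.3554] LW 38 36 longdir -66.3
```

send_rows(
  plan=[
    [[0.47, 0.99, 0, 0.63, -1], [0.47, 0.99, 0, 0.63, -1], [0.47, 0.99, 0, 0.63, -1], [0.47, 0.99, 0, 0.63, -1], [0.47, 0.99, 0, 0.63, -1], [0.47, 0.99, 0, 0.63, -1], [0.47, 0.99, 0, 0.63, -1], [0.47, 0.99, 0, 0.63, -1], [0.47, 0.99, 0, 0.63, -1], [0.47, 0.99, 0, 0.63, -1], [0.47, 0.99, 0, 0.63, -1], [0.47, 0.99, 0, 0.63, -1], [0.47, 0.99, 0, 0.63, -1], [0.47, 0.99, 0, 0.63, -1], [0.47, 0.99, 0, 0.63, -1], [0.47, 0.99, 0, 0.63, -1], [0.47, 0.99, 0, 0.63, -1], [0.47, 0.99, 0, 0.63, -1], [0.47, 0.99, 0, 0.63, -1], [0.47, 0.99, 0, 0.63, -1]],
  ],
)

```text
time_s: 4.5
position: [0.4702, -0.0009, 0.2398]
tcp_rot: [[0.003, 1.0, 0.001], [1.0, -0.003, -0.0], [-0.0, 0.001, -1.0]]
force: [0.1, -0.4, -0.3]
opening: 0.999
```

```bash
cat > look.py <<'E'
from meas import *
import sys,math
def st():
    s=bot.read_state(); R=s["tcp_rot"]
    print("t",round(s["time_s"],2),"pos",s["position"].round(4).tolist(),"yaw",round(math.degrees(math.atan2(R[1,0],R[0,0])),2),"F",s["force"].round(1).tolist(),"open",round(s["opening"],3))
    return s
E
python3 - <<'E'
from look import *
st()
d=wristcap(); cv2.imwrite("pics/w1.png",d["img"])
for t,z in [("block1",.05),("press",.016)]: fit("wrist",t,z,d)
for p in mark_of("wrist","press_center")+mark_of("wrist","block1"): print(p)
E
```

```text
t 4.5 pos [0.4702, -0.0009, 0.2398] yaw 89.81 F [0.1, -0.4, -0.3] open 0.999
wrist block1 0.95 [261.0, 227.0] rectc [0.4762, -0.0558] cen [0.4759, -0.0564] LW 61 41 longdir -0.2
wrist block1 0.86 [265.0, 106.0] rectc [0.4797, 0.0662] cen [0.4793, 0.0663] LW 59 35 longdir 7.4
wrist block1 0.55 [231.0, 171.0] rectc [0.446, 0.0029] cen [0.446, 0.0031] LW 61 40 longdir 6.9
wrist press 0.91 [249.0, 147.0] rectc [0.4624, 0.0173] cen [0.4619, 0.0241] LW 215 197 longdir -89.6
{'at': [0.4615, 0.0034, 0.0164], 'conf': 0.7}
{'at': [0.4776, 0.0628, 0.0357], 'conf': 0.98}
{'at': [0.4757, -0.0638, 0.0309], 'conf': 0.6}
{'at': [0.4379, 0.001, 0.0303], 'conf': 0.58}
```

View pics/w1.png

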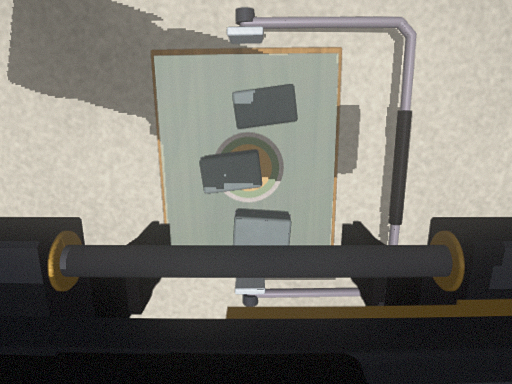

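send_rows(
  plan=[
    [[-0.5, 0.1, -1, 0.6, -1], [-0.39, 0, -1, 0.57, -1], [0, 0, -1, 0, -1], [0, 0, -1, 0, -1], [0, 0, -1, 0, -1], [0, 0, -1, 0, -1], [0, 0, -0.5, 0, -1], [0, 0, -0.3, 0, -1], [0, 0, 0, 0, 1], [0, 0, 0, 0, 1], [0, 0, 0, 0, 1], [0, 0, 0, 0, 1], [0, 0, 0, 0, 1], [0, 0, 0, 0, 1]],
  ],
)

```text
time_s: 6.15
position: [0.4439, 0.0006, 0.0364]
tcp_rot: [[-0.111, 0.994, 0.003], [0.994, 0.111, -0.001], [-0.001, 0.003, -1.0]]
force: [0.8, -1.3, 7.0]
opening: 0.688
```

send_rows(
  plan=[
    [[0, 0, 0.6, 0, 1], [0, 0, 1, 0, 1], [0, 0, 1, 0, 1], [0, 0, 1, 0, 1], [0.23, -0.93, 0, -0.2, 1], [0.23, -0.93, 0, -0.2, 1], [0.23, -0.93, 0, -0.2, 1], [0.23, -0.93, 0, -0.2, 1], [0.23, -0.93, 0, -0.2, 1], [0.23, -0.93, 0, -0.1, 1], [0.23, -0.93, 0, 0, 1], [0.23, -0.93, 0, 0, 1], [0.23, -0.93, 0, 0, 1], [0.23, -0.93, 0, 0, 1], [0.23, -0.93, 0, 0, 1], [0.23, -0.93, 0, 0, 1], [0.23, -0.89, 0, 0, 1], [0, 0, 0, 0, 1]],
  ],
)

```text
time_s: 7.95
position: [0.5332, -0.3646, 0.143]
tcp_rot: [[0.001, 1.0, 0.002], [1.0, -0.001, -0.003], [-0.003, 0.002, -1.0]]
force: [-0.8, 0.4, -3.1]
opening: 0.688
```

```bash
python3 - <<'E'
from look import *
st()
d=wristcap(); cv2.imwrite("pics/w2.png",d["img"])
fit("wrist","shelf",.045,d)
d2=imaging.capture("top"); cv2.imwrite("pics/t2.png",d2["img"])
st()
E
```

```text
t 7.95 pos [0.5332, -0.3646, 0.143] yaw 89.92 F [-0.8, 0.4, -3.1] open 0.688
wrist shelf 0.77 [258.0, 112.0] rectc [0.5353, -0.3126] cen [0.5355, -0.3027] LW 166 140 longdir 89.8
t 8.1 pos [0.5314, -0.3592, 0.1424] yaw 90.05 F [0.4, 0.5, -2.7] open 0.687
```

View pics/w2.png

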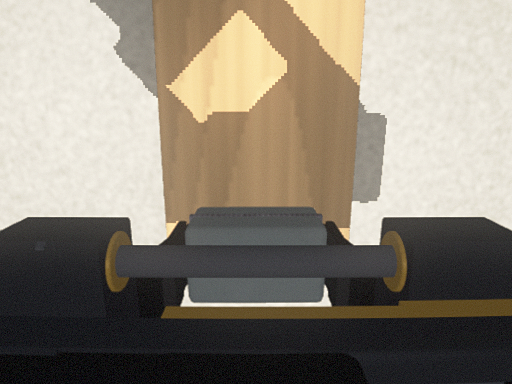

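send_rows(
  plan=[
    [[0.1, 0, -0.8, 0, 1], [0, 0, -0.9, 0, 1], [0, 0, -0.5, 0, 1], [0, 0, -0.3, 0, 1], [0, 0, 0, 0, 1], [0, 0, 0, 0, 1]],
  ],
)

```text
time_s: 8.7
position: [0.536, -0.3608, 0.0691]
tcp_rot: [[-0.001, 1.0, 0.001], [1.0, 0.001, -0.001], [-0.001, 0.001, -1.0]]
force: [0.1, -0.8, -2.3]
opening: 0.684
```

send_rows(
  plan=[
    [[0, 0, -0.1, 0, 1], [0, 0, 0, 0, 1], [0, 0, 0, 0, -1], [0, 0, 0, 0, -1], [0, 0, 0, 0, -1], [0, 0, 0.5, 0, -1], [0, 0, 1, 0, -1], [0, 0, 1, 0, -1], [0, 0.3, 1, 0, -1], [0, 0.6, 1, 0, -1], [0, 0.6, 0, 0, -1], [0, 0, 0, 0, -1]],
  ],
)

```text
time_s: 9.9
position: [0.5355, -0.3133, 0.2021]
tcp_rot: [[-0.003, 1.0, 0.001], [1.0, 0.003, 0.0], [0.0, 0.001, -1.0]]
force: [-0.3, 0.7, 0.1]
opening: 1.003
```

```bash
python3 - <<'E'
from look import *
st()
d2=imaging.capture("top"); cv2.imwrite("pics/t3.png",cv2.resize(d2["img"][140:250,120:440],None,fx=2.5,fy=2.5))
fit("top","block1",.08,d2);fit("top","block1",.05,d2)
print([(np.round(x["at"],3).tolist(),round(x["conf"],2)) for x in mark_of("top","block1")])
d=imaging.capture("side"); cv2.imwrite("pics/s3.png",d["img"])
print([(np.round(x["at"],3).tolist(),round(x["conf"],2)) for x in mark_of("side","block1")])
E
```

```text
t 9.9 pos [0.5355, -0.3133, 0.2021] yaw 90.18 F [-0.3, 0.7, 0.1] open 1.003
top block1 0.78 [257.0, 198.0] rectc [0.4761, 0.0655] cen [0.4757, 0.0654] LW 58 34 longdir 7.4
top block1 0.58 [300.0, 200.0] rectc [0.4734, -0.0623] cen [0.4743, -0.0612] LW 59 38 longdir 1.5
top block1 0.78 [257.0, 198.0] rectc [0.4769, 0.0654] cen [0.4764, 0.0654] LW 60 35 longdir 7.4
top block1 0.58 [300.0, 200.0] rectc [0.4742, -0.0652] cen [0.475, -0.064] LW 60 39 longdir 1.5
[([0.475, -0.063, 0.033], 0.64), ([0.478, 0.064, 0.035], 0.46)]
[([0.484, 0.066, 0.028], 0.81), ([0.534, -0.36, 0.06], 0.61), ([0.476, -0.063, 0.032], 0.5)]
```

View pics/t3.png

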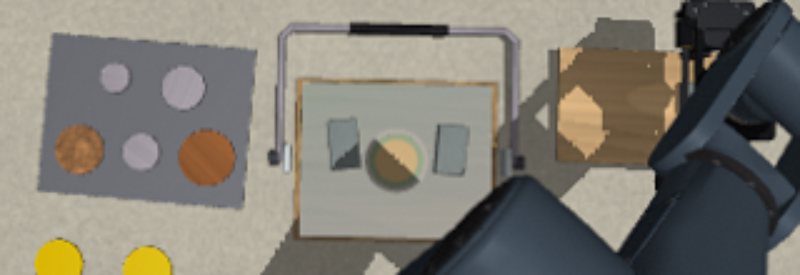

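send_rows(
  plan=[
    [[-0.22, 0.93, 0, -0.37, -1], [-0.22, 0.93, 0, -0.36, -1], [-0.22, 0.93, 0, 0, -1], [-0.22, 0.93, 0, 0, -1], [-0.22, 0.93, 0, 0, -1], [-0.22, 0.93, 0, 0, -1], [-0.22, 0.93, 0, 0, -1], [-0.22, 0.93, 0, 0, -1], [-0.22, 0.9, 0, 0, -1], [0, 0, -0.9, 0, -1], [0, 0, -1, 0, -1], [0, 0, -1, 0, -1], [0, 0, -1, 0, -1], [0, 0, -0.8, 0, -1], [0, 0, -0.4, 0, -1], [0, 0, -0.2, 0, -1], [0, 0, -0.2, 0, -1], [0, 0, 0, 0, -1]],
  ],
)

```text
time_s: 12.0
position: [0.4764, -0.0657, 0.0355]
tcp_rot: [[0.072, 0.997, 0.0], [0.997, -0.072, -0.0], [-0.0, 0.0, -1.0]]
force: [-0.1, 0.7, 0.3]
opening: 0.998
```

```bash
python3 - <<'E'
from look import *
st()
d=wristcap(); cv2.imwrite("pics/w4.png",d["img"])
d=imaging.capture("side"); cv2.imwrite("pics/s4.png",cv2.resize(d["img"][120:260,190:340],None,fx=4,fy=4))
E
```

```text
t 12.0 pos [0.4764, -0.0657, 0.0355] yaw 85.87 F [-0.1, 0.7, 0.3] open 0.998
```

View pics/s4.png

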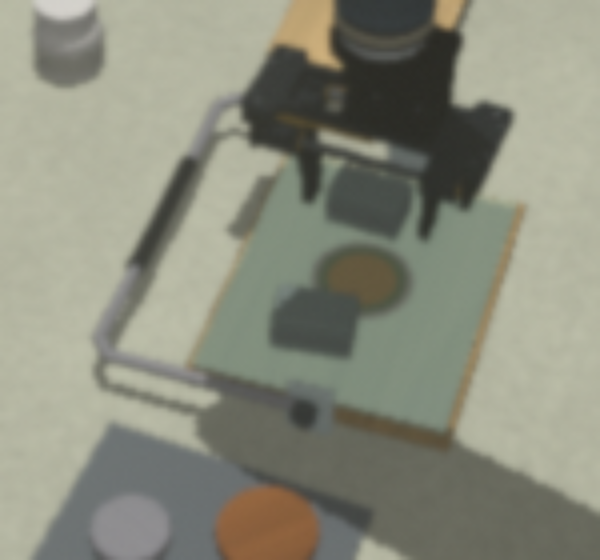

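View pics/w4.png

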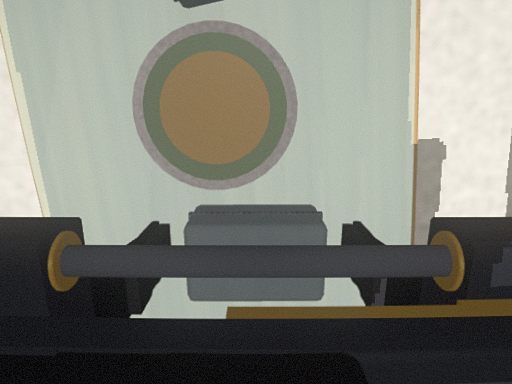

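send_rows(
  plan=[
    [[0, 0, 0, 0, 1], [0, 0, 0, 0, 1], [0, 0, 0, 0, 1], [0, 0, 0, 0, 1], [0, 0, 0, 0, 1], [0, 0, 0.6, 0, 1], [0, 0, 1, 0, 1], [0, 0, 1, 0, 1], [0.22, -0.93, 1, 0.36, 1], [0.22, -0.93, 0, 0.36, 1], [0.22, -0.93, 0, 0, 1], [0.22, -0.93, 0, 0, 1], [0.22, -0.93, 0, 0, 1], [0.22, -0.93, 0, 0, 1], [0.22, -0.93, 0, 0, 1], [0.22, -0.93, 0, 0, 1], [0.22, -0.93, 0, 0, 1], [0, 0, 0, 0, 1], [0, 0, 0, 0, 1]],
  ],
)

```text
time_s: 14.0
position: [0.5346, -0.3164, 0.1424]
tcp_rot: [[0.001, 1.0, -0.002], [1.0, -0.001, 0.002], [0.002, -0.002, -1.0]]
force: [-0.2, 0.1, -3.5]
opening: 0.688
```

```bash
python3 - <<'E'
from look import *
st()
d=wristcap(); cv2.imwrite("pics/w5.png",d["img"])
d=imaging.capture("side"); cv2.imwrite("pics/s5.png",d["img"])
print([(np.round(x["at"],3).tolist(),round(x["conf"],2)) for x in mark_of("side","block1")])
# press centre from w4: pose then
R=np.array([[0.072,0.9974,0],[0.9974,-0.072,0],[0,0,-1]]);T=np.eye(4);T[:3,:3]=R;T[:3,3]=[0.4764,-0.0657,0.0355]
im=cv2.imread("pics/w4.png"); hsv=cv2.cvtColor(im,cv2.COLOR_BGR2HSV)
m=cv2.inRange(im,(30,60,95),(110,140,170)); m[200:]=0; m[:, :120]=0; m[:,300:]=0
m=((hsv[...,0]>5)&(hsv[...,0]<22)&(hsv[...,1]>90)).astype(np.uint8); m[200:]=0;m[:,:120]=0;m[:,300:]=0
ys,xs=np.nonzero(m); print(xs.mean(),ys.mean(),xs.min(),xs.max(),ys.min(),ys.max())
print(ray(d|{"mtx":wristcap()["mtx"],"distortion":imaging.capture("wrist")["distortion"]},[(xs.min()+xs.max())/2,(ys.min()+ys.max())/2],.016,T@imaging.capture("wrist")["T_tool_cam"]))
E
```

```text
t 14.0 pos [0.5346, -0.3164, 0.1424] yaw 89.92 F [-0.2, 0.1, -3.5] open 0.688
[([0.537, -0.358, 0.06], 0.75), ([0.481, 0.066, 0.031], 0.73), ([0.532, -0.313, 0.14], 0.55)]
214.32956314205666 107.21500466950296 160 269 51 163
[0.46213694 0.00191864 0.016     ]
```

View pics/w5.png

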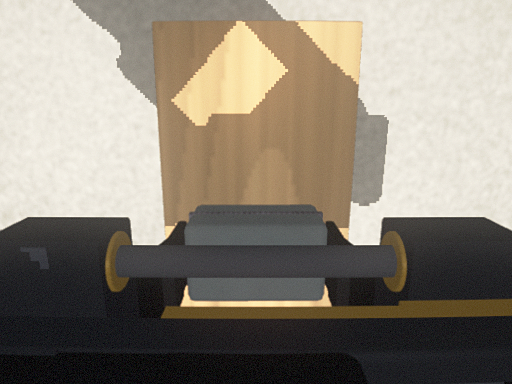

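send_rows(
  plan=[
    [[0, 0, -0.8, 0, 1], [0, 0, -0.9, 0, 1], [0, 0, -0.5, 0, 1], [0, 0, -0.3, 0, 1], [0, 0, 0, 0, 1], [0, 0, -0.09, 0, 1], [0, 0, 0, 0, 1], [0, 0, 0, 0, -1], [0, 0, 0, 0, -1], [0, 0, 0, 0, -1], [0, 0, 0.5, 0, -1], [0, 0, 1, 0, -1], [0, 0, 1, 0, -1], [0, 0.6, 1, 0, -1], [0, 0.6, 1, 0, -1], [0, 0, 0, 0, -1], [0, 0, 0, 0, -1]],
  ],
)

```text
time_s: 16.0
position: [0.5361, -0.2806, 0.2027]
tcp_rot: [[-0.001, 1.0, 0.002], [1.0, 0.001, -0.002], [-0.002, 0.002, -1.0]]
force: [-0.4, -0.9, -0.2]
opening: 1.002
```

```bash
python3 - <<'E'
from look import *
st()
d=wristcap(); cv2.imwrite("pics/w6.png",d["img"])
d=imaging.capture("side"); cv2.imwrite("pics/s6.png",cv2.resize(d["img"][70:260,190:390],None,fx=3,fy=3))
print([(np.round(x["at"],3).tolist(),round(x["conf"],2)) for x in mark_of("side","block1")])
imaging.capture("top"); print([(np.round(x["at"],3).tolist(),round(x["conf"],2)) for x in mark_of("top","block1")])
E
```

```text
t 16.0 pos [0.5361, -0.2806, 0.2027] yaw 90.05 F [-0.4, -0.9, -0.2] open 1.002
[([0.463, -0.002, -0.004], 0.74), ([0.533, -0.357, 0.062], 0.69), ([0.484, 0.064, 0.034], 0.55), ([0.535, -0.314, 0.06], 0.52)]
[([0.479, 0.068, 0.036], 0.75), ([0.537, -0.316, 0.062], 0.41)]
```

View pics/s6.png

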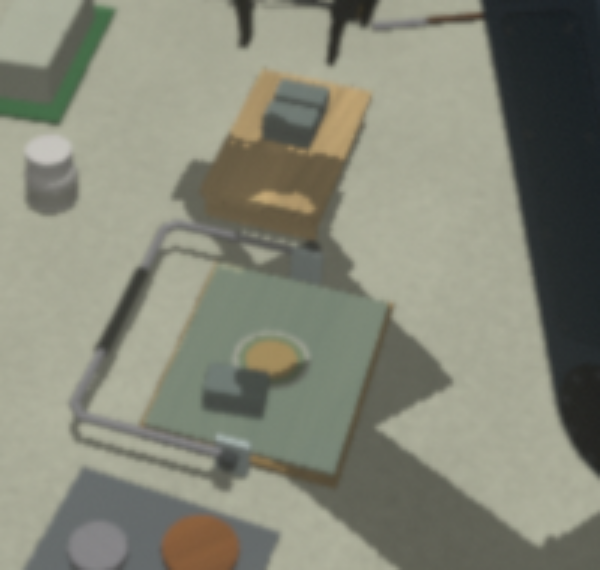

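send_rows(
  plan=[
    [[-0.16, 0.96, 0, 0.4, -1], [-0.16, 0.96, 0, 0.4, -1], [-0.16, 0.96, 0, 0.4, -1], [-0.16, 0.96, 0, 0, -1], [-0.16, 0.96, 0, 0, -1], [-0.16, 0.96, 0, 0, -1], [-0.16, 0.96, 0, 0, -1], [-0.15, 0.96, 0, 0, -1], [-0.15, 0.96, 0, 0, -1], [-0.15, 0.96, 0, 0, -1], [-0.15, 0.96, 0, 0, -1], [-0.15, 0.96, 0, 0, -1], [0, 0, -1, 0, -1], [0, 0, -1, 0, -1], [0, 0, -1, 0, -1], [0, 0, -1, 0, -1], [0, 0, -0.8, 0, -1], [0, 0, -0.4, 0, -1], [0, 0, -0.35, 0, -1], [0, 0, 0, 0, -1]],
  ],
)

```text
time_s: 18.25
position: [0.4797, 0.0649, 0.0342]
tcp_rot: [[-0.119, 0.993, -0.0], [0.993, 0.119, 0.0], [0.0, -0.0, -1.0]]
force: [0.1, 0.1, 0.4]
opening: 1.002
```

```bash
python3 - <<'E'
from look import *
st()
d=wristcap(); cv2.imwrite("pics/w7.png",d["img"])
E
```

```text
t 18.25 pos [0.4797, 0.0649, 0.0342] yaw 96.86 F [0.1, 0.1, 0.4] open 1.002
```

View pics/w7.png

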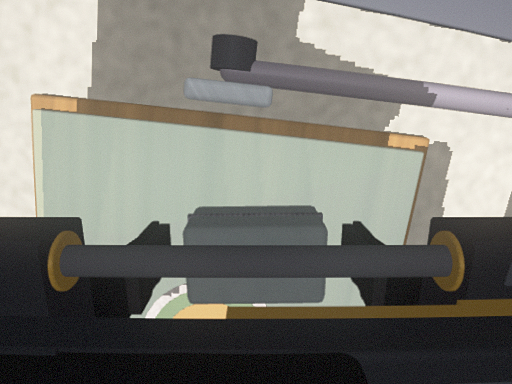

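send_rows(
  plan=[
    [[0, 0, 0, 0, 1], [0, 0, 0, 0, 1], [0, 0, 0, 0, 1], [0, 0, 0, 0, 1], [0, 0, 0.6, 0, 1], [0, 0, 1, 0, 1], [0, 0, 1, 0, 1], [0.15, -0.93, 1, -0.4, 1], [0.15, -0.93, 0, -0.4, 1], [0.15, -0.93, 0, -0.4, 1], [0.15, -0.93, 0, 0, 1], [0.15, -0.93, 0, 0, 1], [0.15, -0.93, 0, 0, 1], [0.15, -0.93, 0, 0, 1], [0.15, -0.93, 0, 0, 1], [0.15, -0.94, 0, 0, 1], [0.16, -0.94, 0, 0, 1], [0.16, -0.94, 0, 0, 1], [0.16, -0.94, 0, 0, 1], [0, 0, 0, 0, 1]],
  ],
)

```text
time_s: 20.3
position: [0.5353, -0.2753, 0.142]
tcp_rot: [[0.003, 1.0, 0.002], [1.0, -0.003, -0.003], [-0.003, 0.002, -1.0]]
force: [0.4, -0.3, -2.4]
opening: 0.687
```

```bash
python3 - <<'E'
from look import *
d=imaging.capture("side"); 
d=imaging.capture("side"); cv2.imwrite("pics/s8.png",d["img"])
print([(np.round(x["at"],3).tolist(),round(x["conf"],2)) for x in mark_of("side","block1")])
st()
E
```

```text
[([0.538, -0.273, 0.133], 0.51), ([0.533, -0.356, 0.06], 0.47), ([0.54, -0.314, 0.063], 0.46), ([0.623, 0.001, 0.034], 0.3), ([0.552, 0.356, 0.011], 0.24)]
t 20.45 pos [0.5333, -0.27, 0.1415] yaw 89.97 F [-0.1, 0.3, -3.2] open 0.685
```

send_rows(
  plan=[
    [[0, 0, -0.8, 0, 1], [0, 0, -0.9, 0, 1], [0, 0, -0.5, 0, 1], [0, 0, -0.3, 0, 1], [0, 0, 0, 0, 1], [0, 0, -0.1, 0, 1], [0, 0, 0, 0, 1], [0, 0, 0, 0, -1], [0, 0, 0, 0, -1], [0, 0, 0, 0, -1], [0, 0, 0.5, 0, -1], [0, 0, 1, 0, -1], [0, 0, 1, 0, -1], [0, 0.4, 1, 0, -1], [0, 1, 1, 0, -1], [0, 1, 0, 0, -1], [0, 1, 0, 0, -1], [0, 1, 0, 0, -1], [0, 1, 0, 0, -1], [0, 0, 0, 0, -1]],
  ],
)

```text
time_s: 22.45
position: [0.5335, -0.1054, 0.2003]
tcp_rot: [[-0.004, 1.0, -0.001], [1.0, 0.004, 0.001], [0.001, -0.001, -1.0]]
force: [-0.1, -1.1, -0.6]
opening: 1.0
```

```bash
python3 - <<'E'
from look import *
st()
d=imaging.capture("side"); cv2.imwrite("pics/s9.png",cv2.resize(d["img"][80:260,190:390],None,fx=3,fy=3))
print([(np.round(x["at"],3).tolist(),round(x["conf"],2)) for x in mark_of("side","block1")])
d=imaging.capture("top"); cv2.imwrite("pics/t9.png",cv2.resize(d["img"][140:250,120:440],None,fx=2.5,fy=2.5,interpolation=cv2.INTER_CUBIC))
print([(np.round(x["at"],3).tolist(),round(x["conf"],2)) for x in mark_of("top","block1")])
fit("top","block1",.08,d)
fit("top","wood_disc",.014,d)
for t in ["press_center","wood_disc"]: print(t,[(np.round(x["at"],3).tolist(),round(x["conf"],2)) for x in mark_of("top",t)])
E
```

```text
t 22.45 pos [0.5335, -0.1054, 0.2003] yaw 90.21 F [-0.1, -1.1, -0.6] open 1.0
[([0.54, -0.317, 0.06], 0.61), ([0.538, -0.272, 0.061], 0.55), ([0.534, -0.358, 0.064], 0.36)]
[([0.537, -0.313, 0.061], 0.73), ([0.536, -0.361, 0.061], 0.6), ([0.532, -0.273, 0.062], 0.39)]
top block1 0.55 [384.0, 182.0] rectc [0.5357, -0.3119] cen [0.5355, -0.312] LW 57 43 longdir 0.9
top block1 0.55 [398.0, 182.0] rectc [0.5341, -0.3569] cen [0.5343, -0.357] LW 58 41 longdir 0.8
top block1 0.46 [373.0, 183.0] rectc [0.533, -0.2751] cen [0.529, -0.2772] LW 54 18 longdir 0.9
top wood_disc 0.84 [202.0, 203.0] rectc [0.4574, 0.2353] cen [0.4575, 0.2351] LW 65 63 longdir -43.3
press_center [([0.457, 0.001, 0.015], 0.66), ([0.622, 0.003, 0.03], 0.57)]
wood_disc [([0.458, 0.231, 0.013], 0.84), ([0.506, 0.317, 0.002], 0.63), ([0.621, -0.0, 0.035], 0.4)]
```

View pics/t9.png

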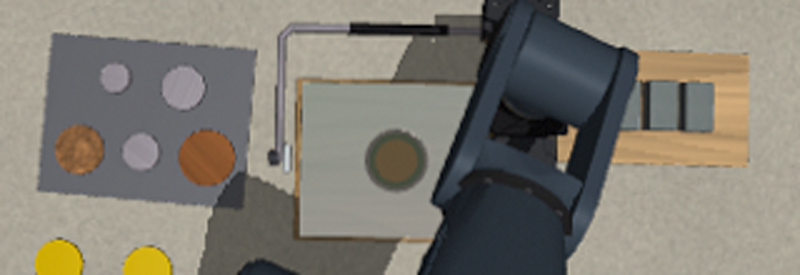

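View pics/s9.png

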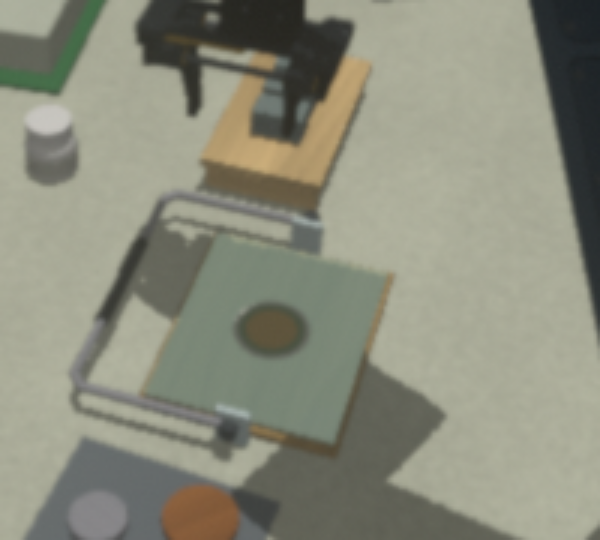

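send_rows(
  plan=[
    [[-0.82, 0.5, 0, 0, -1], [-0.82, 0.5, -0.2, 0, -1], [-0.82, 0.5, -0.5, 0, -1], [0, 0, -0.3, 0, -1], [0, 0, 0, 0, -1]],
  ],
)

```text
time_s: 23.35
position: [0.4601, -0.0641, 0.1685]
tcp_rot: [[0.0, 1.0, -0.002], [1.0, -0.0, 0.001], [0.001, -0.002, -1.0]]
force: [0.6, -0.8, 0.3]
opening: 1.002
```

```bash
cat > circ.py <<'E'
from look import *
def circ(d,mask,z,pose=None):
    cs,_=cv2.findContours(mask.astype(np.uint8),cv2.RETR_EXTERNAL,cv2.CHAIN_APPROX_NONE)
    k=max(cs,key=cv2.contourArea).reshape(-1,2).astype(float)
    P=np.array([ray(d,p,z,pose)[:2] for p in k])
    A=np.c_[2*P,np.ones(len(P))]; s=np.linalg.lstsq(A,(P**2).sum(1),rcond=None)[0]
    r=np.sqrt(s[2]+s[0]**2+s[1]**2); res=np.abs(np.hypot(*(P-s[:2]).T)-r).mean()
    return s[:2].round(4).tolist(), "diam_mm",round(2000*r,1),"res",round(1000*res,2),"px",k.mean(0).round(0).tolist()
def brown(d,roi,s=90):
    h=cv2.cvtColor(d["img"],cv2.COLOR_BGR2HSV); m=((h[...,0]>4)&(h[...,0]<23)&(h[...,1]>s)).astype(np.uint8)
    q=np.zeros_like(m); x0,y0,x1,y1=roi; q[y0:y1,x0:x1]=m[y0:y1,x0:x1]; return q
E
python3 - <<'E'
from circ import *
st(); d=wristcap(); cv2.imwrite("pics/w10.png",d["img"])
u=proj(d,[0.461,0.001,0.016])[0].astype(int); print(u)
print("w",circ(d,brown(d,(u[0]-70,max(0,u[1]-70),u[0]+70,u[1]+70)),.016))
d=imaging.capture("top"); u=proj(d,[0.461,0.001,0.016])[0].astype(int);print(u)
print("t",circ(d,brown(d,(u[0]-16,u[1]-16,u[0]+16,u[1]+16),70),.016))
d=imaging.capture("side"); u=proj(d,[0.461,0.001,0.016])[0].astype(int);print(u)
print("s",circ(d,brown(d,(u[0]-16,u[1]-14,u[0]+16,u[1]+14),80),.016))
E
```

```text
t 23.35 pos [0.4601, -0.0641, 0.1685] yaw 89.98 F [0.6, -0.8, 0.3] open 1.002
[256 108]
w ([0.4622, 0.001], 'diam_mm', np.float64(50.3), 'res', np.float64(0.26), 'px', [258.0, 108.0])
[277 203]
t ([0.461, 0.0003], 'diam_mm', np.float64(48.7), 'res', np.float64(0.66), 'px', [278.0, 204.0])
[280 189]
s ([0.4628, 0.0008], 'diam_mm', np.float64(42.8), 'res', np.float64(1.03), 'px', [280.0, 190.0])
```

View pics/w10.png

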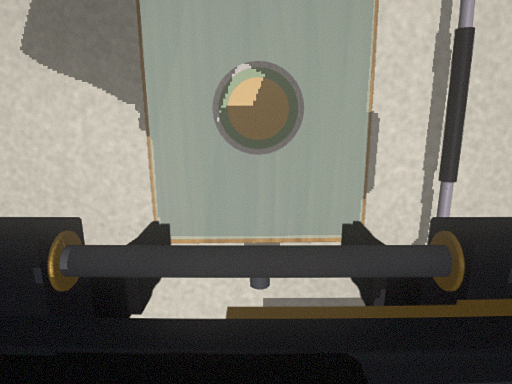

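send_rows(
  plan=[
    [[0, 0.97, 0, 0, -1], [0, 0.97, 0, 0, -1], [0, 0.97, 0, 0, -1], [0, 0.97, 0, 0, -1], [0, 0.97, 0, 0, -1], [0, 0.97, 0, 0, -1], [0, 0.97, 0, 0, -1], [0, 0.97, 0, 0, -1], [0, 0, 0, 0, -1], [0, 0, 0, 0, -1]],
  ],
)

```text
time_s: 24.5
position: [0.4617, 0.1691, 0.1697]
tcp_rot: [[-0.002, 1.0, 0.002], [1.0, 0.002, -0.0], [-0.0, 0.002, -1.0]]
force: [0.5, -0.8, -0.5]
opening: 1.002
```

```bash
python3 - <<'E'
from circ import *
st(); d=wristcap(); cv2.imwrite("pics/w11.png",d["img"])
u=proj(d,[0.457,0.234,0.014])[0].astype(int); print(u)
for r in masks_of("wrist","wood_disc"): print("w",r["conf"],circ(d,r["region"],.014))
for t,z in [("cork_disc",.012),("weight_l",.018)]:
  for r in masks_of("wrist",t): print(t,r["conf"],circ(d,r["region"],z))
d=imaging.capture("side")
for r in masks_of("side","wood_disc"): print("s",r["conf"],circ(d,r["region"],.014))
E
```

```text
t 24.5 pos [0.4617, 0.1691, 0.1697] yaw 90.09 F [0.5, -0.8, -0.5] open 1.002
[249 108]
w 0.85 ([0.4583, 0.235], 'diam_mm', np.float64(67.6), 'res', np.float64(0.34), 'px', [251.0, 107.0])
w 0.19 ([0.5388, 0.1562], 'diam_mm', np.float64(114.0), 'res', np.float64(21.04), 'px', [336.0, 214.0])
cork_disc 0.6 ([0.319, 0.3003], 'diam_mm', np.float64(57.8), 'res', np.float64(2.63), 'px', [83.0, 26.0])
weight_l 0.86 ([0.5435, 0.2659], 'diam_mm', np.float64(53.4), 'res', np.float64(0.54), 'px', [353.0, 69.0])
weight_l 0.77 ([0.4631, 0.3082], 'diam_mm', np.float64(38.1), 'res', np.float64(2.97), 'px', [257.0, 14.0])
s 0.72 ([0.4582, 0.2381], 'diam_mm', np.float64(70.2), 'res', np.float64(0.82), 'px', [256.0, 253.0])
s 0.55 ([0.4919, 0.0244], 'diam_mm', np.float64(250.5), 'res', np.float64(33.18), 'px', [267.0, 202.0])
```

View pics/w11.png

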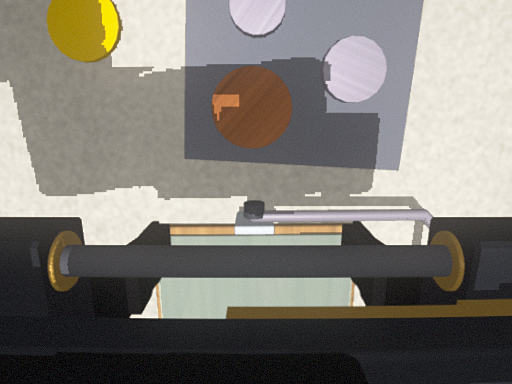

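send_rows(
  plan=[
    [[-0.12, 0.9, 0, -0.6, -1], [0, 0.9, -0.5, -0.6, -1], [0, 0.4, -1, -0.55, -1], [0, 0, -1, 0, -1], [0, 0, -1, 0, -1], [0, 0, -0.8, 0, -1], [0, 0, -0.4, 0, -1], [0, 0, 0, 0, -1], [0, 0, 0, 0, -1]],
  ],
)

```text
time_s: 25.7
position: [0.4575, 0.2347, 0.0288]
tcp_rot: [[0.175, 0.985, 0.001], [0.985, -0.175, 0.0], [0.0, 0.001, -1.0]]
force: [-0.2, -0.3, -0.2]
opening: 0.998
```

```bash
python3 - <<'E'
from circ import *
st(); d=wristcap(); cv2.imwrite("pics/w12.png",d["img"])
E
```

```text
t 25.7 pos [0.4575, 0.2347, 0.0288] yaw 79.95 F [-0.2, -0.3, -0.2] open 0.998
```

View pics/w12.png

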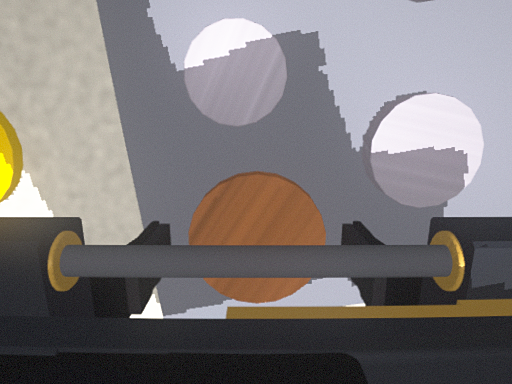

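```bash
python3 - <<'E'
from circ import *
d=wristcap()
print(ray(d,[257,238],.014), proj(d,[[0.4575,0.2347,0.014],[0.4575,0.2347,0.0288]]))
E
```

```text
[0.45929756 0.23702972 0.014     ] [[254.29724259 242.82620451]
 [254.27608232 255.14468477]]
```

send_rows(
  plan=[
    [[0, 0, -0.18, 0, -1], [0, 0, 0, 0, 1], [0, 0, 0, 0, 1], [0, 0, 0, 0, 1], [0, 0, 0, 0, 1], [0, 0, 0, 0, 1]],
  ],
)

```text
time_s: 26.4
position: [0.4571, 0.2349, 0.0232]
tcp_rot: [[0.174, 0.985, 0.0], [0.985, -0.174, 0.0], [0.0, 0.0, -1.0]]
force: [0.4, -0.1, 1.9]
opening: 0.794
```

send_rows(
  plan=[
    [[0, 0, 0.5, 0, 1], [0, 0, 1, 0, 1], [0, 0, 1, 0, 1], [0, -0.5, 0.8, 0.5, 1], [0.04, -0.95, 0, 0.5, 1], [0.04, -0.95, 0, 0.5, 1], [0.04, -0.95, 0, 0.25, 1], [0.04, -0.95, 0, 0, 1], [0, -0.95, 0, 0, 1], [0, -0.95, 0, 0, 1], [0, -0.95, 0, 0, 1], [0, -0.68, 0, 0, 1], [0, 0, 0, 0, 1], [0, 0, 0, 0, 1], [0, 0, 0, 0, 1]],
  ],
)

```text
time_s: 27.9
position: [0.4614, 0.0008, 0.1219]
tcp_rot: [[-0.001, 1.0, -0.001], [1.0, 0.001, 0.0], [0.0, -0.001, -1.0]]
force: [-0.1, -0.0, -1.3]
opening: 0.791
```

```bash
python3 - <<'E'
from circ import *
st(); d=wristcap(); cv2.imwrite("pics/w13.png",d["img"]); st()
E
```

```text
t 27.9 pos [0.4614, 0.0008, 0.1219] yaw 90.04 F [-0.1, -0.0, -1.3] open 0.791
t 27.95 pos [0.4614, 0.0009, 0.1219] yaw 90.07 F [0.0, -0.1, -0.8] open 0.793
```

View pics/w13.png

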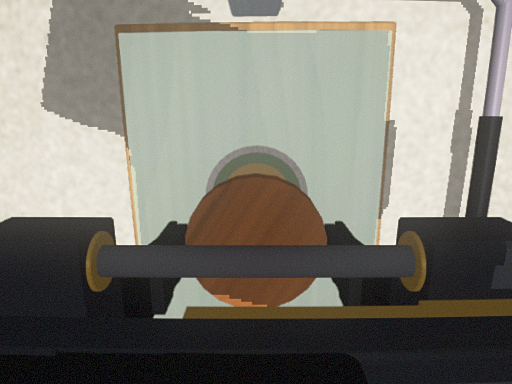

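```bash
python3 - <<'E'
from circ import *
d=wristcap(); s=bot.read_state()
for r in masks_of("wrist","wood_disc"): print(r["conf"],circ(d,r["region"],s["position"][2]-.0092))
h=cv2.cvtColor(d["img"],cv2.COLOR_BGR2HSV); 
m=((h[...,0]>4)&(h[...,0]<20)&(h[...,1]>110)&(h[...,2]<170)).astype(np.uint8); m[:172]=0; m[310:]=0; m[:,:180]=0;m[:,335:]=0
m[240:]=0
cs,_=cv2.findContours(m,cv2.RETR_EXTERNAL,cv2.CHAIN_APPROX_NONE);k=max(cs,key=cv2.contourArea).reshape(-1,2); k=k[k[:,1]<235].astype(float)
z=s["position"][2]-.0092
P=np.array([ray(d,p,z)[:2] for p in k]); print(k.min(0),k.max(0))
A=np.c_[2*P,np.ones(len(P))]; q=np.linalg.lstsq(A,(P**2).sum(1),rcond=None)[0]; print(q[:2],np.sqrt(q[2]+q[0]**2+q[1]**2))
print(s["position"])
E
```

```text
0.62 ([0.4616, 0.0143], 'diam_mm', np.float64(52.7), 'res', np.float64(5.17), 'px', [255.0, 218.0])
[186. 173.] [325. 234.]
[0.46175752 0.00377034] 0.033176818052594814
[0.4615247  0.00094477 0.12190954]
```

send_rows(
  plan=[
    [[0.02, -0.05, -0.9, 0, 1], [0, 0, -0.9, 0, 1], [0, 0, -0.6, 0, 1], [0, 0, -0.3, 0, 1], [0, 0, 0, 0, 1], [0, 0, 0, 0, 1]],
  ],
)

```text
time_s: 28.65
position: [0.4627, -0.0013, 0.0413]
tcp_rot: [[-0.001, 1.0, 0.0], [1.0, 0.001, -0.0], [-0.0, 0.0, -1.0]]
force: [-0.5, -0.5, -0.4]
opening: 0.791
```

send_rows(
  plan=[
    [[0, 0, -0.18, 0, 1], [0, 0, 0, 0, 1], [0, 0, 0, 0, 1], [0, 0, 0, 0, -1], [0, 0, 0, 0, -1], [0, 0, 0, 0, -1], [0, 0, 0.6, 0, -1], [0, 0, 1, 0, -1], [0, 0, 1, 0, -1], [0, -0.7, 1, 0, -1], [0, -0.8, 0.5, 0, -1], [0, -0.6, 0, 0, -1], [0, 0, 0, 0, -1], [0, 0, 0, 0, -1]],
  ],
)

```text
time_s: 30.05
position: [0.4619, -0.0644, 0.1585]
tcp_rot: [[0.001, 1.0, -0.001], [1.0, -0.001, 0.001], [0.001, -0.001, -1.0]]
force: [-1.2, 0.3, 0.4]
opening: 1.003
```

```bash
python3 - <<'E'
from circ import *
st(); d=wristcap(); cv2.imwrite("pics/w14.png",d["img"])
for r in masks_of("wrist","wood_disc"): print("w",r["conf"],circ(d,r["region"],.026))
u=proj(d,[0.462,0.001,0.026])[0].astype(int); print(u)
print("col",circ(d,brown(d,(u[0]-70,max(0,u[1]-70),u[0]+70,u[1]+70)),.026))
d=imaging.capture("top")
for r in masks_of("top","wood_disc"): print("t",r["conf"],circ(d,r["region"],.026))
d=imaging.capture("side"); cv2.imwrite("pics/s14.png",d["img"])
for r in masks_of("side","wood_disc"): print("s",r["conf"],circ(d,r["region"],.026))
E
```

```text
t 30.05 pos [0.4619, -0.0644, 0.1585] yaw 89.93 F [-1.2, 0.3, 0.4] open 1.003
w 0.86 ([0.4627, -0.0013], 'diam_mm', np.float64(68.3), 'res', np.float64(0.29), 'px', [256.0, 110.0])
w 0.61 ([0.4625, -0.0136], 'diam_mm', np.float64(216.8), 'res', np.float64(9.33), 'px', [256.0, 115.0])
[255 108]
col ([0.463, -0.0014], 'diam_mm', np.float64(68.0), 'res', np.float64(0.19), 'px', [256.0, 110.0])
t 0.95 ([0.4609, 0.0006], 'diam_mm', np.float64(65.1), 'res', np.float64(1.74), 'px', [278.0, 204.0])
s 0.63 ([0.4631, 0.0019], 'diam_mm', np.float64(67.0), 'res', np.float64(1.51), 'px', [280.0, 188.0])
s 0.32 ([0.8051, 0.113], 'diam_mm', np.float64(183.4), 'res', np.float64(31.31), 'px', [154.0, 185.0])
```

View pics/w14.png

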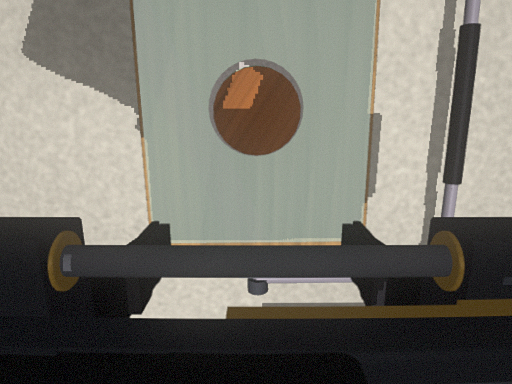

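send_rows(
  plan=[
    [[0, 0.94, 0, 0, -1], [0, 0.94, 0, 0, -1], [0, 0.94, 0, 0, -1], [0, 0.94, 0, 0, -1], [0, 0.94, 0, 0, -1], [0, 0.94, 0, 0, -1], [0, 0.94, 0, 0, -1], [0, 0.94, 0, 0, -1], [0, 0.94, 0, 0, -1], [0, 0.94, 0, 0, -1], [0, 0.94, 0, 0, -1], [0, 0.94, 0, 0, -1], [0, 0.94, 0, 0, -1], [0, 0.94, 0, 0, -1], [0, 0, 0, 0, -1], [0, 0, 0, 0, -1], [0, 0, 0, 0, -1]],
  ],
)

```text
time_s: 32.05
position: [0.4618, 0.3295, 0.1582]
tcp_rot: [[0.0, 1.0, -0.001], [1.0, -0.0, -0.001], [-0.001, -0.001, -1.0]]
force: [-0.3, 0.3, -0.4]
opening: 1.004
```

```bash
python3 - <<'E'
from circ import *
st(); d=wristcap(); cv2.imwrite("pics/w15.png",d["img"])
for t,z in [("cork_disc",.012),("weight_l",.018)]:
  for r in masks_of("wrist",t): print(t,r["conf"],circ(d,r["region"],z))
E
```

```text
t 32.05 pos [0.4618, 0.3295, 0.1582] yaw 90.0 F [-0.3, 0.3, -0.4] open 1.004
cork_disc 0.9 ([0.3237, 0.4169], 'diam_mm', np.float64(61.7), 'res', np.float64(0.54), 'px', [88.0, 81.0])
cork_disc 0.82 ([0.2459, 0.3596], 'diam_mm', np.float64(44.4), 'res', np.float64(5.04), 'px', [11.0, 150.0])
cork_disc 0.75 ([0.3207, 0.3084], 'diam_mm', np.float64(60.6), 'res', np.float64(1.39), 'px', [97.0, 207.0])
cork_disc 0.72 ([0.4638, 0.3956], 'diam_mm', np.float64(60.5), 'res', np.float64(0.24), 'px', [258.0, 106.0])
weight_l 0.8 ([0.4631, 0.3175], 'diam_mm', np.float64(45.6), 'res', np.float64(0.45), 'px', [257.0, 199.0])
weight_l 0.71 ([0.5286, 0.2845], 'diam_mm', np.float64(20.8), 'res', np.float64(1.42), 'px', [331.0, 236.0])
weight_l 0.66 ([0.5532, 0.3528], 'diam_mm', np.float64(37.4), 'res', np.float64(0.64), 'px', [363.0, 159.0])
```

View pics/w15.png

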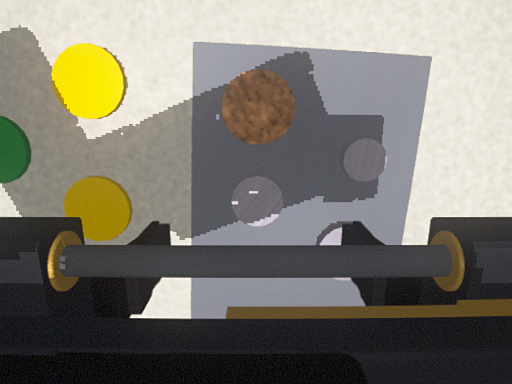

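send_rows(
  plan=[
    [[0.07, 0.9, 0, 0, -1], [0, 0.9, -0.5, 0, -1], [0, 0.4, -1, 0, -1], [0, 0, -1, 0, -1], [0, 0, -1, 0, -1], [0, 0, -0.5, 0, -1], [0, 0, -0.3, 0, -1], [0, 0, 0, 0, -1], [0, 0, 0, 0, -1]],
  ],
)

```text
time_s: 33.1
position: [0.4654, 0.3964, 0.0305]
tcp_rot: [[0.0, 1.0, 0.002], [1.0, -0.0, 0.001], [0.001, 0.002, -1.0]]
force: [1.1, -0.5, -0.2]
opening: 1.001
```

send_rows(
  plan=[
    [[0, -0.02, -0.15, 0, -1], [0, 0, -0.11, 0, -1], [0, 0, 0, 0, -1], [0, 0, 0, 0, 1], [0, 0, 0, 0, 1], [0, 0, 0, 0, 1], [0, 0, 0, 0, 1], [0, 0, 0, 0, 1]],
  ],
)

```text
time_s: 33.9
position: [0.4645, 0.3957, 0.0218]
tcp_rot: [[-0.0, 1.0, 0.0], [1.0, 0.0, 0.0], [0.0, 0.0, -1.0]]
force: [-0.0, -0.3, 0.1]
opening: 0.703
```

send_rows(
  plan=[
    [[0, 0, 0.5, 0, 1], [0, 0, 1, 0, 1], [0, 0, 1, 0, 1], [0, -0.5, 0.8, 0, 1], [-0.02, -0.95, 0, 0, 1], [-0.02, -0.95, 0, 0, 1], [-0.02, -0.95, 0, 0, 1], [-0.02, -0.95, 0, 0, 1], [0, -0.95, 0, 0, 1], [0, -0.95, 0, 0, 1], [0, -0.95, 0, 0, 1], [0, -0.95, 0, 0, 1], [0, -0.95, 0, 0, 1], [0, -0.95, 0, 0, 1], [0, -0.95, 0, 0, 1], [0, -0.95, 0, 0, 1], [0, -0.95, 0, 0, 1], [0, -0.31, 0, 0, 1], [0, 0, 0, 0, 1], [0, 0, 0, 0, 1]],
  ],
)

```text
time_s: 35.9
position: [0.462, 0.0014, 0.1211]
tcp_rot: [[0.0, 1.0, 0.0], [1.0, -0.0, 0.0], [0.0, 0.0, -1.0]]
force: [-0.4, 1.2, -0.9]
opening: 0.698
```

```bash
python3 - <<'E'
from circ import *
st(); d=wristcap(); cv2.imwrite("pics/w16.png",d["img"]); st()
E
```

```text
t 35.9 pos [0.462, 0.0014, 0.1211] yaw 89.99 F [-0.4, 1.2, -0.9] open 0.698
t 35.95 pos [0.4618, 0.0017, 0.121] yaw 90.04 F [-0.4, -0.7, -0.4] open 0.698
```

View pics/w16.png

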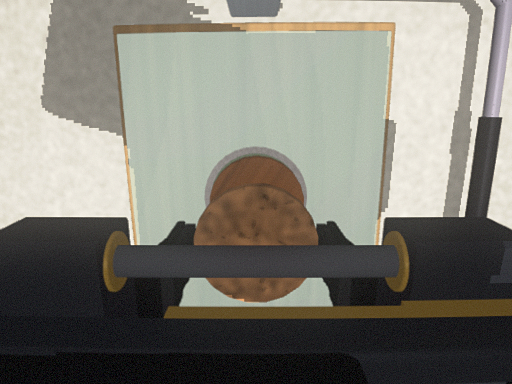

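send_rows(
  plan=[
    [[0, -0.02, -0.8, 0, 1], [0, 0, -0.9, 0, 1], [0, 0, -0.4, 0, 1], [0, 0, -0.3, 0, 1], [0, 0, 0, 0, 1], [0, 0, 0, 0, 1], [0, 0, 0, 0, 1]],
  ],
)

```text
time_s: 36.65
position: [0.4626, 0.0004, 0.0494]
tcp_rot: [[-0.001, 1.0, 0.001], [1.0, 0.001, -0.0], [-0.0, 0.001, -1.0]]
force: [0.7, -0.8, -1.0]
opening: 0.702
```

send_rows(
  plan=[
    [[0, 0, -0.17, 0, 1], [0, 0, 0, 0, 1], [0, 0, 0, 0, 1], [0, 0, 0, 0, -1], [0, 0, 0, 0, -1], [0, 0, 0, 0, -1], [0, 0, 0.6, 0, -1], [0, 0, 1, 0, -1], [0, 0, 1, 0, -1], [0, -0.7, 1, 0, -1], [0, -0.8, 0.3, 0, -1], [0, -0.65, 0, 0, -1], [0, 0, 0, 0, -1], [0, 0, 0, 0, -1]],
  ],
)

```text
time_s: 38.05
position: [0.4616, -0.0641, 0.1605]
tcp_rot: [[0.001, 1.0, -0.001], [1.0, -0.001, 0.001], [0.001, -0.001, -1.0]]
force: [-0.1, -0.1, -0.1]
opening: 0.998
```

```bash
python3 - <<'E'
from circ import *
st(); d=wristcap(); cv2.imwrite("pics/w17.png",d["img"])
for r in masks_of("wrist","cork_disc"): print("w",r["conf"],circ(d,r["region"],.034))
d=imaging.capture("top"); cv2.imwrite("pics/t17.png",d["img"])
for r in masks_of("top","cork_disc"): print("t",r["conf"],circ(d,r["region"],.034))
for r in masks_of("top","weight_l"): print("t",r["conf"],circ(d,r["region"],.018))
d=imaging.capture("side"); cv2.imwrite("pics/s17.png",d["img"])
for r in masks_of("side","cork_disc"): print("s",r["conf"],circ(d,r["region"],.034))
E
```

```text
t 38.05 pos [0.4616, -0.0641, 0.1605] yaw 89.92 F [-0.1, -0.1, -0.1] open 0.998
w 0.74 ([0.4624, -0.0002], 'diam_mm', np.float64(60.9), 'res', np.float64(0.29), 'px', [256.0, 109.0])
t 0.88 ([0.2307, 0.3534], 'diam_mm', np.float64(62.3), 'res', np.float64(0.91), 'px', [161.0, 276.0])
t 0.87 ([0.3175, 0.3004], 'diam_mm', np.float64(60.2), 'res', np.float64(0.78), 'px', [178.0, 248.0])
t 0.8 ([0.4596, -0.001], 'diam_mm', np.float64(56.2), 'res', np.float64(1.37), 'px', [279.0, 204.0])
t 0.69 ([0.4082, 0.5188], 'diam_mm', np.float64(59.1), 'res', np.float64(1.04), 'px', [110.0, 216.0])
t 0.61 ([0.3216, 0.4094], 'diam_mm', np.float64(56.9), 'res', np.float64(0.77), 'px', [143.0, 245.0])
t 0.66 ([0.5525, 0.3504], 'diam_mm', np.float64(34.2), 'res', np.float64(0.85), 'px', [166.0, 171.0])
t 0.65 ([0.5426, 0.2654], 'diam_mm', np.float64(52.1), 'res', np.float64(0.73), 'px', [193.0, 175.0])
t 0.6 ([0.4611, 0.3151], 'diam_mm', np.float64(41.6), 'res', np.float64(1.2), 'px', [176.0, 201.0])
s 0.98 ([0.3201, 0.4293], 'diam_mm', np.float64(60.0), 'res', np.float64(0.78), 'px', [287.0, 331.0])
s 0.98 ([0.405, 0.5383], 'diam_mm', np.float64(57.5), 'res', np.float64(0.66), 'px', [235.0, 364.0])
s 0.79 ([0.4613, 0.0024], 'diam_mm', np.float64(61.8), 'res', np.float64(1.48), 'px', [281.0, 186.0])
s 0.76 ([0.3155, 0.3202], 'diam_mm', np.float64(60.9), 'res', np.float64(0.89), 'px', [301.0, 291.0])
s 0.37 ([0.5506, 0.3631], 'diam_mm', np.float64(36.5), 'res', np.float64(0.95), 'px', [205.0, 278.0])
```

View pics/w17.png

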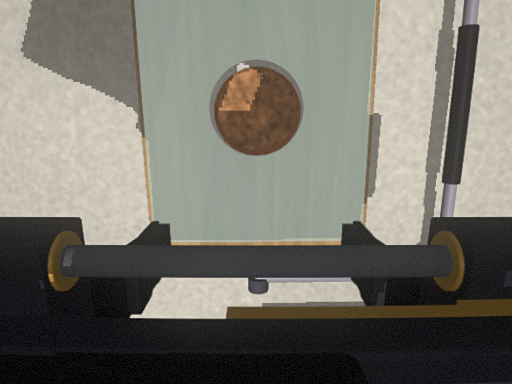

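send_rows(
  plan=[
    [[0.3, 0.98, 0, 0, -1], [0.3, 0.98, 0, 0, -1], [0.3, 0.98, 0, 0, -1], [0.3, 0.98, 0, 0, -1], [0.3, 0.98, 0, 0, -1], [0.3, 0.98, 0, 0, -1], [0.3, 0.98, 0, 0, -1], [0.3, 0.98, 0, 0, -1], [0.3, 0.98, 0, 0, -1], [0, 0, 0, 0, -1], [0, 0, 0, 0, -1], [0, 0, 0, 0, -1]],
  ],
)

```text
time_s: 39.6
position: [0.5423, 0.1997, 0.1603]
tcp_rot: [[0.0, 1.0, -0.001], [1.0, -0.0, -0.001], [-0.001, -0.001, -1.0]]
force: [-0.1, 0.8, 0.1]
opening: 0.997
```

```bash
python3 - <<'E'
from circ import *
st(); d=wristcap(); cv2.imwrite("pics/w18.png",d["img"])
for r in masks_of("wrist","weight_l"): print(r["conf"],circ(d,r["region"],.018))
E
```

```text
t 39.6 pos [0.5423, 0.1997, 0.1603] yaw 89.99 F [-0.1, 0.8, 0.1] open 0.997
0.76 ([0.5543, 0.342], 'diam_mm', np.float64(26.3), 'res', np.float64(2.94), 'px', [271.0, 8.0])
0.72 ([0.5442, 0.2666], 'diam_mm', np.float64(52.1), 'res', np.float64(0.39), 'px', [258.0, 106.0])
0.58 ([0.4648, 0.3147], 'diam_mm', np.float64(46.6), 'res', np.float64(0.58), 'px', [157.0, 44.0])
```

View pics/w18.png

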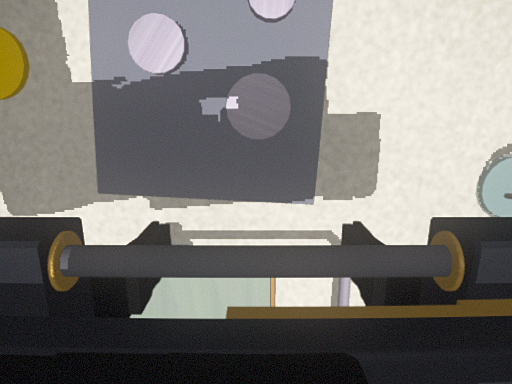

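send_rows(
  plan=[
    [[0.06, 0.9, 0, 0, -1], [0, 0.9, -0.5, 0, -1], [0, 0.43, -1, 0, -1], [0, 0, -1, 0, -1], [0, 0, -1, 0, -1], [0, 0, -0.5, 0, -1], [0, 0, -0.3, 0, -1], [0, 0, -0.2, 0, -1], [0, 0, 0, 0, -1], [0, 0, 0, 0, -1], [0, 0, 0, 0, 1], [0, 0, 0, 0, 1], [0, 0, 0, 0, 1], [0, 0, 0, 0, 1], [0, 0, 0, 0, 1]],
  ],
)

```text
time_s: 41.2
position: [0.5448, 0.2673, 0.0258]
tcp_rot: [[-0.0, 1.0, -0.0], [1.0, 0.0, 0.0], [0.0, -0.0, -1.0]]
force: [-3.8, 1.0, 1.1]
opening: 0.629
```

send_rows(
  plan=[
    [[0, 0, 0.5, 0, 1], [0, 0, 1, 0, 1], [0, 0, 1, 0, 1], [0, -0.5, 0.9, 0, 1], [-0.3, -0.93, 0, 0, 1], [-0.3, -0.93, 0, 0, 1], [-0.3, -0.93, 0, 0, 1], [-0.3, -0.93, 0, 0, 1], [-0.3, -0.93, 0, 0, 1], [-0.3, -0.93, 0, 0, 1], [-0.3, -0.93, 0, 0, 1], [-0.3, -0.93, 0, 0, 1], [-0.36, -0.92, 0, 0, 1], [0, 0, 0, 0, 1], [0, 0, 0, 0, 1], [0, 0, 0, 0, 1]],
  ],
)

```text
time_s: 42.8
position: [0.4625, 0.0019, 0.1281]
tcp_rot: [[-0.0, 1.0, 0.001], [1.0, 0.0, 0.0], [0.0, 0.001, -1.0]]
force: [0.4, -0.3, -2.8]
opening: 0.605
```

```bash
python3 - <<'E'
from circ import *
st(); d=wristcap(); cv2.imwrite("pics/w19.png",d["img"]); st()
E
```

```text
t 42.8 pos [0.4625, 0.0019, 0.1281] yaw 90.02 F [0.4, -0.3, -2.8] open 0.605
t 42.85 pos [0.4625, 0.0021, 0.1279] yaw 90.06 F [0.5, 0.5, -2.2] open 0.606
```

View pics/w19.png

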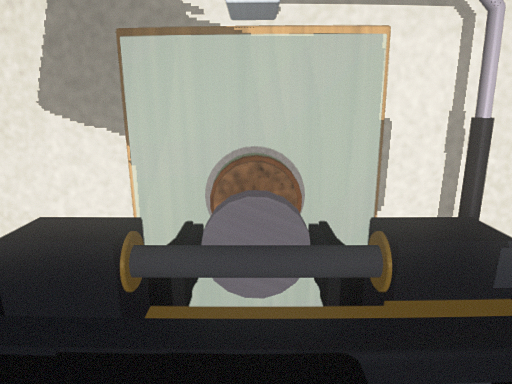

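send_rows(
  plan=[
    [[-0.02, 0, -0.8, 0, 1], [0, 0, -0.8, 0, 1], [0, 0, -0.4, 0, 1], [0, 0, -0.25, 0, 1], [0, 0, 0, 0, 1], [0, 0, 0, 0, 1], [0, 0, 0, 0, 1]],
  ],
)

```text
time_s: 43.55
position: [0.4621, 0.0015, 0.0608]
tcp_rot: [[-0.0, 1.0, 0.002], [1.0, 0.0, -0.0], [-0.0, 0.002, -1.0]]
force: [-0.2, -0.3, -3.6]
opening: 0.607
```

send_rows(
  plan=[
    [[0, 0, -0.16, 0, 1], [0, 0, 0, 0, 1], [0, 0, 0, 0, 1], [0, 0, 0, 0, -1], [0, 0, 0, 0, -1], [0, 0, 0, 0, -1], [0, 0, 0.6, 0, -1], [0, 0, 1, 0, -1], [0, 0, 1, 0, -1], [0, -0.7, 0.7, 0, -1], [0, -0.8, 0.3, 0, -1], [0, -0.65, 0, 0, -1], [0, 0, 0, 0, -1], [0, 0, 0, 0, -1]],
  ],
)

```text
time_s: 44.95
position: [0.4608, -0.0629, 0.1632]
tcp_rot: [[0.001, 1.0, -0.001], [1.0, -0.001, 0.001], [0.001, -0.001, -1.0]]
force: [0.2, 0.2, 1.3]
opening: 0.999
```

```bash
python3 - <<'E'
from circ import *
st(); d=wristcap(); cv2.imwrite("pics/w20.png",d["img"])
for r in masks_of("wrist","weight_l"): print("w",r["conf"],circ(d,r["region"],.048))
for r in masks_of("wrist","cork_disc"): print("w cork",r["conf"],circ(d,r["region"],.034))
d=imaging.capture("top")
for r in masks_of("top","weight_l"): print("t",r["conf"],circ(d,r["region"],.018))
d=imaging.capture("side"); cv2.imwrite("pics/s20.png",cv2.resize(d["img"][130:260,190:340],None,fx=4,fy=4))
for r in masks_of("side","weight_l"): print("s",r["conf"],circ(d,r["region"],.048))
E
```

```text
t 44.95 pos [0.4608, -0.0629, 0.1632] yaw 89.92 F [0.2, 0.2, 1.3] open 0.999
w 0.58 ([0.4626, 0.0006], 'diam_mm', np.float64(52.8), 'res', np.float64(0.29), 'px', [258.0, 110.0])
w cork 0.64 ([0.4625, 0.0001], 'diam_mm', np.float64(58.7), 'res', np.float64(1.16), 'px', [253.0, 115.0])
t 0.83 ([0.4612, -0.0024], 'diam_mm', np.float64(51.8), 'res', np.float64(1.13), 'px', [279.0, 204.0])
t 0.59 ([0.462, 0.3146], 'diam_mm', np.float64(44.5), 'res', np.float64(1.23), 'px', [176.0, 200.0])
t 0.54 ([0.5515, 0.3509], 'diam_mm', np.float64(33.5), 'res', np.float64(0.83), 'px', [166.0, 171.0])
s 0.66 ([0.4562, 0.3361], 'diam_mm', np.float64(41.5), 'res', np.float64(0.96), 'px', [244.0, 277.0])
s 0.59 ([0.4621, 0.0063], 'diam_mm', np.float64(57.3), 'res', np.float64(1.65), 'px', [280.0, 184.0])
s 0.48 ([0.545, 0.371], 'diam_mm', np.float64(35.8), 'res', np.float64(0.64), 'px', [206.0, 279.0])
```

View pics/w20.png

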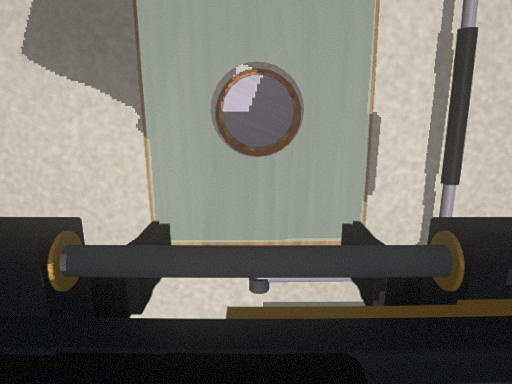

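View pics/s20.png

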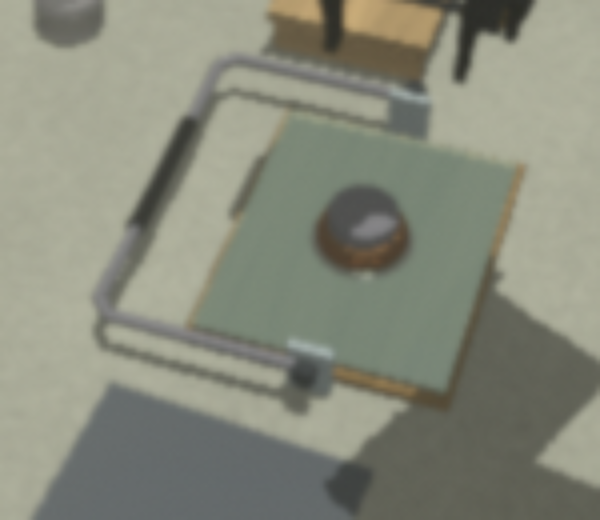

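send_rows(
  plan=[
    [[0, 0.95, 0, 0, -1], [0, 0.95, 0, 0, -1], [0, 0.95, 0, 0, -1], [0, 0.95, 0, 0, -1], [0, 0.95, 0, 0, -1], [0, 0.95, 0, 0, -1], [0, 0.95, 0, 0, -1], [0, 0.95, 0, 0, -1], [0, 0.95, 0, 0, -1], [0, 0.95, 0, 0, -1], [0, 0.95, 0, 0, -1], [0, 0, 0, 0, -1], [0, 0, 0, 0, -1], [0, 0, 0, 0, -1]],
  ],
)

```text
time_s: 46.7
position: [0.4611, 0.2498, 0.1631]
tcp_rot: [[0.0, 1.0, -0.001], [1.0, -0.0, -0.001], [-0.001, -0.001, -1.0]]
force: [-0.2, -0.3, -0.8]
opening: 1.0
```

```bash
python3 - <<'E'
from circ import *
st(); d=wristcap(); cv2.imwrite("pics/w21.png",d["img"])
for r in masks_of("wrist","weight_m"): print(r["conf"],circ(d,r["region"],.018))
E
```

```text
t 46.7 pos [0.4611, 0.2498, 0.1631] yaw 89.99 F [-0.2, -0.3, -0.8] open 1.0
0.91 ([0.4631, 0.3157], 'diam_mm', np.float64(44.5), 'res', np.float64(0.23), 'px', [258.0, 107.0])
0.84 ([0.5528, 0.3517], 'diam_mm', np.float64(38.5), 'res', np.float64(0.69), 'px', [368.0, 62.0])
```

View pics/w21.png

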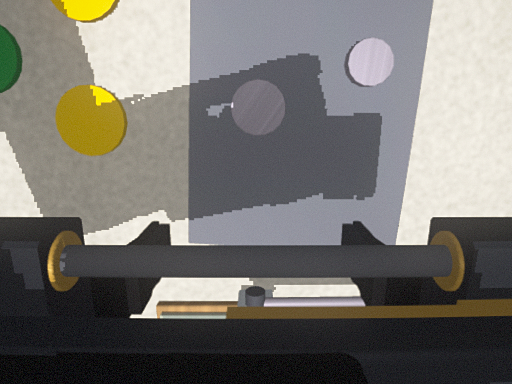

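send_rows(
  plan=[
    [[0.06, 0.9, 0, 0, -1], [0, 0.9, -0.5, 0, -1], [0, 0.4, -1, 0, -1], [0, 0, -1, 0, -1], [0, 0, -1, 0, -1], [0, 0, -0.6, 0, -1], [0, 0, -0.3, 0, -1], [0, 0, -0.2, 0, -1], [0, 0, 0, 0, -1], [0, 0, 0, 0, -1], [0, 0, 0, 0, 1], [0, 0, 0, 0, 1], [0, 0, 0, 0, 1], [0, 0, 0, 0, 1], [0, 0, 0, 0, 1], [0, 0, 0, 0, 1]],
  ],
)

```text
time_s: 48.4
position: [0.4633, 0.3165, 0.0254]
tcp_rot: [[-0.0, 1.0, 0.0], [1.0, 0.0, 0.0], [0.0, 0.0, -1.0]]
force: [0.7, -0.8, 0.0]
opening: 0.543
```

send_rows(
  plan=[
    [[0, 0, 0.5, 0, 1], [0, 0, 1, 0, 1], [0, 0, 1, 0, 1], [0, -0.5, 1, 0, 1], [0, -0.95, 0.1, 0, 1], [0, -0.95, 0, 0, 1], [0, -0.95, 0, 0, 1], [0, -0.95, 0, 0, 1], [-0.02, -0.95, 0, 0, 1], [-0.02, -0.95, 0, 0, 1], [0, -0.95, 0, 0, 1], [0, -0.95, 0, 0, 1], [0, -0.95, 0, 0, 1], [0, -0.95, 0, 0, 1], [0, -0.5, 0, 0, 1], [0, 0, 0, 0, 1], [0, 0, 0, 0, 1], [0, 0, 0, 0, 1]],
  ],
)

```text
time_s: 50.2
position: [0.4618, 0.0022, 0.1336]
tcp_rot: [[-0.001, 1.0, -0.0], [1.0, 0.001, 0.0], [0.0, -0.0, -1.0]]
force: [0.3, 0.6, -2.4]
opening: 0.517
```

```bash
python3 - <<'E'
from circ import *
st(); d=wristcap(); cv2.imwrite("pics/w22.png",d["img"]); st()
E
```

```text
t 50.2 pos [0.4618, 0.0022, 0.1336] yaw 90.04 F [0.3, 0.6, -2.4] open 0.517
t 50.25 pos [0.4618, 0.0023, 0.1335] yaw 90.06 F [-0.3, -0.6, -1.8] open 0.519
```

View pics/w22.png

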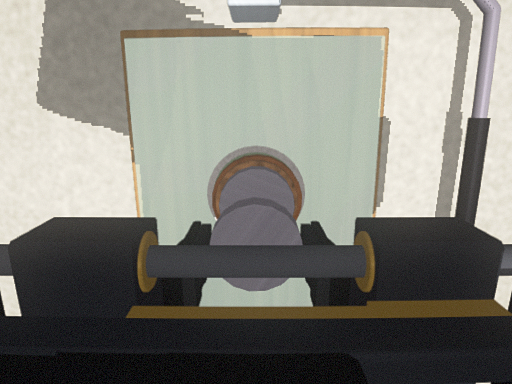

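Descend to about 0.0745, then the last few mm.

send_rows(
  plan=[
    [[0, -0.02, -0.7, 0, 1], [0, 0, -0.7, 0, 1], [0, 0, -0.4, 0, 1], [0, 0, -0.2, 0, 1], [0, 0, 0, 0, 1], [0, 0, 0, 0, 1], [0, 0, 0, 0, 1]],
  ],
)

```text
time_s: 50.95
position: [0.4626, 0.0009, 0.074]
tcp_rot: [[-0.0, 1.0, 0.001], [1.0, 0.0, -0.0], [-0.0, 0.001, -1.0]]
force: [-0.3, 0.2, -2.1]
opening: 0.518
```

send_rows(
  plan=[
    [[0, 0, -0.14, 0, 1], [0, 0, 0, 0, 1], [0, 0, 0, 0, 1], [0, 0, 0, 0, -1], [0, 0, 0, 0, -1], [0, 0, 0, 0, -1], [0, 0, 0.6, 0, -1], [0, 0, 1, 0, -1], [0, 0, 1, 0, -1], [0, -0.7, 0.3, 0, -1], [0, -0.8, 0, 0, -1], [0, -0.65, 0, 0, -1], [0, 0, 0, 0, -1], [0, 0, 0, 0, -1]],
  ],
)

```text
time_s: 52.35
position: [0.4616, -0.0636, 0.156]
tcp_rot: [[0.001, 1.0, -0.001], [1.0, -0.001, 0.001], [0.001, -0.001, -1.0]]
force: [-0.1, 0.3, -0.5]
opening: 0.997
```

```bash
python3 - <<'E'
from circ import *
st(); d=wristcap(); cv2.imwrite("pics/w23.png",d["img"])
for r in masks_of("wrist","weight_m"): print("w",r["conf"],circ(d,r["region"],.062))
d=imaging.capture("top")
for r in masks_of("top","weight_s"): print("t",r["conf"],circ(d,r["region"],.018))
d=imaging.capture("side"); cv2.imwrite("pics/s23.png",cv2.resize(d["img"][130:260,190:340],None,fx=4,fy=4))
for r in masks_of("side","weight_l"): print("s",r["conf"],circ(d,r["region"],.062))
E
```

```text
t 52.35 pos [0.4616, -0.0636, 0.156] yaw 89.92 F [-0.1, 0.3, -0.5] open 0.997
w 0.83 ([0.4625, 0.0007], 'diam_mm', np.float64(49.7), 'res', np.float64(0.23), 'px', [257.0, 109.0])
w 0.58 ([0.4631, 0.0005], 'diam_mm', np.float64(44.0), 'res', np.float64(0.29), 'px', [257.0, 110.0])
t 0.57 ([0.4595, -0.0035], 'diam_mm', np.float64(41.4), 'res', np.float64(0.72), 'px', [279.0, 204.0])
s 0.73 ([0.4633, 0.0067], 'diam_mm', np.float64(51.4), 'res', np.float64(1.41), 'px', [280.0, 181.0])
s 0.55 ([0.5406, 0.3776], 'diam_mm', np.float64(36.7), 'res', np.float64(0.78), 'px', [206.0, 279.0])
```

View pics/w23.png

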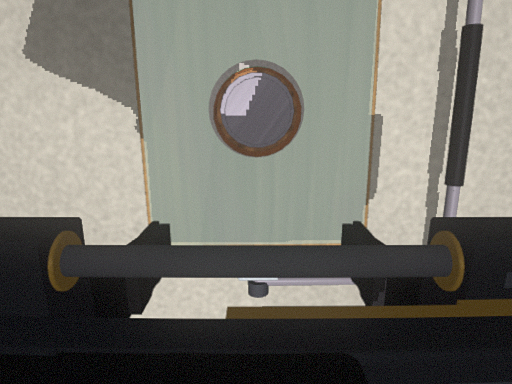

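View pics/s23.png

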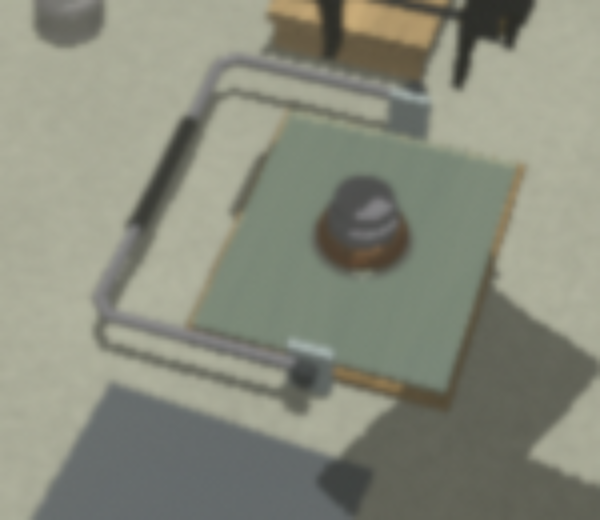

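send_rows(
  plan=[
    [[0.25, 0.97, 0, 0, -1], [0.25, 0.97, 0, 0, -1], [0.25, 0.97, 0, 0, -1], [0.25, 0.97, 0, 0, -1], [0.25, 0.97, 0, 0, -1], [0.25, 0.97, 0, 0, -1], [0.25, 0.97, 0, 0, -1], [0.25, 0.97, 0, 0, -1], [0.25, 0.97, 0, 0, -1], [0.25, 0.97, 0, 0, -1], [0.25, 0.97, 0, 0, -1], [0.3, 0.97, 0, 0, -1], [0, 0, 0, 0, -1], [0, 0, 0, 0, -1], [0, 0, 0, 0, -1]],
  ],
)

```text
time_s: 54.15
position: [0.5527, 0.2848, 0.1557]
tcp_rot: [[0.0, 1.0, -0.002], [1.0, -0.0, -0.001], [-0.001, -0.002, -1.0]]
force: [0.7, 0.0, -0.2]
opening: 1.003
```

```bash
python3 - <<'E'
from circ import *
st(); d=wristcap(); cv2.imwrite("pics/w24.png",d["img"])
for r in masks_of("wrist","weight_s"): print(r["conf"],circ(d,r["region"],.018))
E
```

```text
t 54.15 pos [0.5527, 0.2848, 0.1557] yaw 90.0 F [0.7, 0.0, -0.2] open 1.003
0.6 ([0.5545, 0.3523], 'diam_mm', np.float64(36.5), 'res', np.float64(0.22), 'px', [258.0, 105.0])
```

View pics/w24.png

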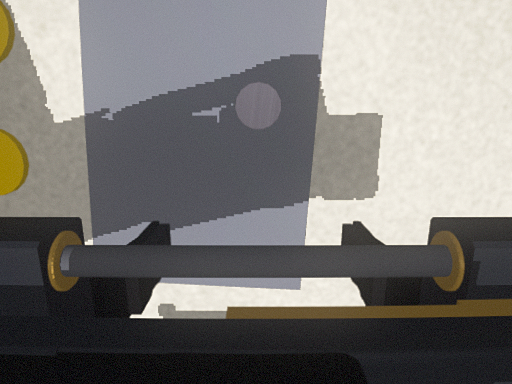

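send_rows(
  plan=[
    [[0.06, 0.9, 0, 0, -1], [0, 0.9, -0.5, 0, -1], [0, 0.43, -1, 0, -1], [0, 0, -1, 0, -1], [0, 0, -1, 0, -1], [0, 0, -0.4, 0, -1], [0, 0, -0.25, 0, -1], [0, 0, -0.2, 0, -1], [0, 0, 0, 0, -1], [0, 0, 0, 0, -1], [0, 0, 0, 0, 1], [0, 0, 0, 0, 1], [0, 0, 0, 0, 1], [0, 0, 0, 0, 1], [0, 0, 0, 0, 1], [0, 0, 0, 0, 1], [0, 0, 0, 0, 1]],
  ],
)

```text
time_s: 55.95
position: [0.5553, 0.3524, 0.0256]
tcp_rot: [[-0.0, 1.0, -0.0], [1.0, 0.0, -0.0], [-0.0, -0.0, -1.0]]
force: [-0.3, 0.1, 0.0]
opening: 0.446
```

send_rows(
  plan=[
    [[0, 0, 0.5, 0, 1], [0, 0, 1, 0, 1], [0, 0, 1, 0, 1], [0, 0, 1, 0, 1], [-0.26, -0.97, 0.5, 0, 1], [-0.26, -0.97, 0, 0, 1], [-0.26, -0.97, 0, 0, 1], [-0.26, -0.97, 0, 0, 1], [-0.26, -0.98, 0, 0, 1], [-0.26, -0.98, 0, 0, 1], [-0.26, -0.98, 0, 0, 1], [-0.26, -0.98, 0, 0, 1], [-0.26, -0.98, 0, 0, 1], [-0.26, -0.98, 0, 0, 1], [-0.26, -0.98, 0, 0, 1], [-0.25, -0.95, 0, 0, 1], [0, 0, 0, 0, 1], [0, 0, 0, 0, 1], [0, 0, 0, 0, 1]],
  ],
)

```text
time_s: 57.85
position: [0.4624, 0.0022, 0.1461]
tcp_rot: [[-0.0, 1.0, 0.001], [1.0, 0.0, 0.0], [0.0, 0.001, -1.0]]
force: [-0.1, -0.2, -1.0]
opening: 0.423
```

```bash
python3 - <<'E'
from circ import *
st(); d=wristcap(); cv2.imwrite("pics/w25.png",d["img"]); st()
E
```

```text
t 57.85 pos [0.4624, 0.0022, 0.1461] yaw 90.02 F [-0.1, -0.2, -1.0] open 0.423
t 57.9 pos [0.4624, 0.0025, 0.146] yaw 90.06 F [0.0, 0.8, -0.1] open 0.423
```

View pics/w25.png

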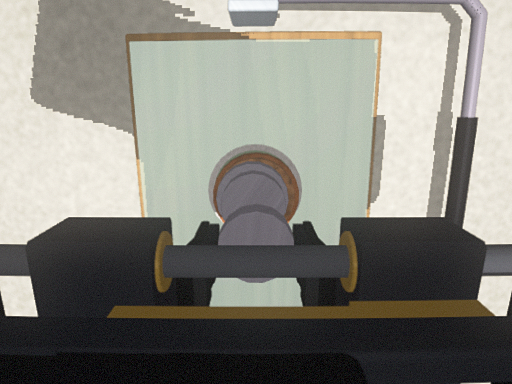

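Descend from 0.146 to about 0.088, then finish.

send_rows(
  plan=[
    [[0, -0.03, -0.7, 0, 1], [0, 0, -0.7, 0, 1], [0, 0, -0.35, 0, 1], [0, 0, -0.2, 0, 1], [0, 0, 0, 0, 1], [0, 0, 0, 0, 1], [0, 0, 0, 0, 1]],
  ],
)

```text
time_s: 58.6
position: [0.4626, 0.0008, 0.0878]
tcp_rot: [[-0.0, 1.0, 0.001], [1.0, 0.0, -0.0], [-0.0, 0.001, -1.0]]
force: [-0.4, -0.3, -1.5]
opening: 0.421
```

send_rows(
  plan=[
    [[0, 0, -0.13, 0, 1], [0, 0, 0, 0, 1], [0, 0, 0, 0, 1], [0, 0, 0, 0, -1], [0, 0, 0, 0, -1], [0, 0, 0, 0, -1], [0, 0, 0.6, 0, -1], [0, 0, 1, 0, -1], [0, 0, 1, 0, -1], [0, -0.7, 0.3, 0, -1], [0, -0.8, 0, 0, -1], [0, -0.65, 0, 0, -1], [0, 0, 0, 0, -1], [0, 0, 0, 0, -1]],
  ],
)

```text
time_s: 60.0
position: [0.4616, -0.0636, 0.17]
tcp_rot: [[0.001, 1.0, -0.001], [1.0, -0.001, 0.001], [0.001, -0.001, -1.0]]
force: [-0.1, 0.3, 0.1]
opening: 0.998
```

```bash
python3 - <<'E'
from circ import *
st(); d=wristcap(); cv2.imwrite("pics/w26.png",d["img"])
for r in masks_of("wrist","weight_s"): print("w",r["conf"],circ(d,r["region"],.076))
d=imaging.capture("top");cv2.imwrite("pics/t26.png",cv2.resize(d["img"][130:250,200:440],None,fx=3,fy=3,interpolation=cv2.INTER_CUBIC))
print("bar",[(np.round(x["at"],3).tolist(),round(x["conf"],2)) for x in mark_of("top","handle_bar")])
d=imaging.capture("side"); cv2.imwrite("pics/s26.png",cv2.resize(d["img"][80:260,190:390],None,fx=4,fy=3.3))
print("bar",[(np.round(x["at"],3).tolist(),round(x["conf"],2)) for x in mark_of("side","handle_bar")])
print([(np.round(x["at"],3).tolist(),round(x["conf"],2)) for x in mark_of("side","block1")])
d=wristcap();print("bar",[(np.round(x["at"],3).tolist(),round(x["conf"],2)) for x in mark_of("wrist","handle_bar")])
E
```

```text
t 60.0 pos [0.4616, -0.0636, 0.17] yaw 89.92 F [-0.1, 0.3, 0.1] open 0.998
w 0.77 ([0.4602, 0.0025], 'diam_mm', np.float64(44.7), 'res', np.float64(1.37), 'px', [241.0, 96.0])
w 0.65 ([0.4615, 0.0015], 'diam_mm', np.float64(39.7), 'res', np.float64(1.54), 'px', [246.0, 101.0])
w 0.64 ([0.5994, -0.0005], 'diam_mm', np.float64(90.3), 'res', np.float64(19.03), 'px', [453.0, 107.0])
w 0.57 ([0.4627, 0.0005], 'diam_mm', np.float64(36.2), 'res', np.float64(0.29), 'px', [257.0, 110.0])
bar [([0.622, 0.0, 0.03], 0.93)]
bar [([0.623, 0.004, 0.035], 0.65), ([0.458, -0.001, 0.031], 0.17)]
[([0.536, -0.269, 0.062], 0.47), ([0.459, -0.0, -0.001], 0.34)]
bar []
```

View pics/w26.png

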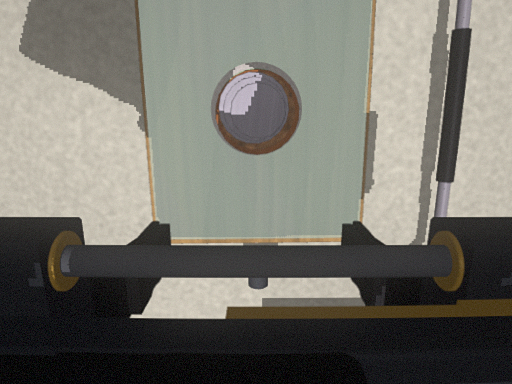

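View pics/s26.png

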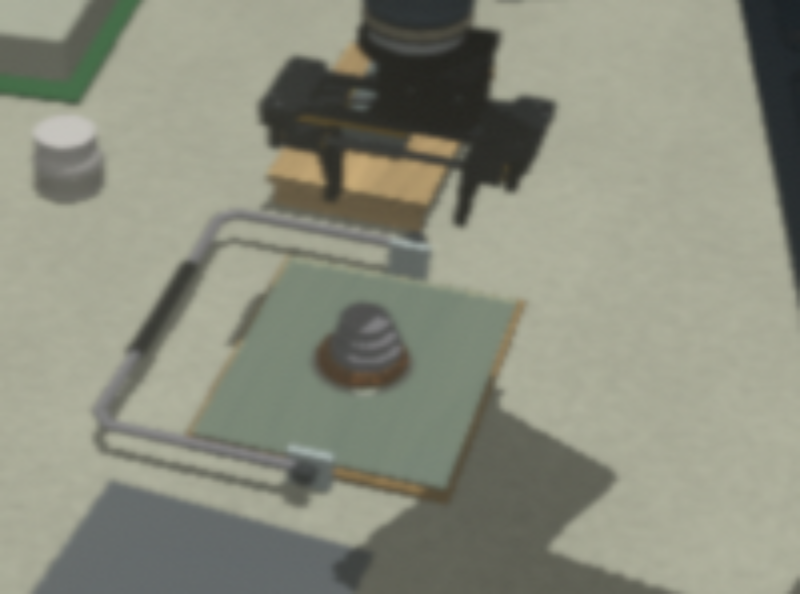

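send_rows(
  plan=[
    [[0.89, 0.36, 0, 0, -0.2], [0.89, 0.36, 0, 0, -0.2], [0.89, 0.36, 0, 0, -0.2], [0.89, 0.36, 0, 0, -0.2], [0.89, 0.36, 0, 0, -0.2], [0.89, 0.36, 0, 0, -0.2], [0, 0, -0.8, 0, -0.2], [0, 0, -0.9, 0, -0.2], [0, 0, -0.6, 0, -0.2], [0, 0, 0, 0, -0.2], [0, 0, 0, 0, -0.2], [0, 0, 0, 0, -0.2]],
  ],
)

```text
time_s: 61.65
position: [0.6232, 0.001, 0.1024]
tcp_rot: [[-0.0, 1.0, 0.002], [1.0, 0.0, -0.0], [-0.0, 0.002, -1.0]]
force: [-0.1, 0.2, -0.2]
opening: 0.598
```

```bash
python3 - <<'E'
from circ import *
st(); d=wristcap(); cv2.imwrite("pics/w27.png",d["img"]); 
d=imaging.capture("side"); cv2.imwrite("pics/s27.png",cv2.resize(d["img"][80:260,150:350],None,fx=4,fy=3.3))
for c in ["top","side"]:
    d=imaging.capture(c); im=d["img"]
    for r in masks_of(c,"handle_bar")[:1]:
        m=r["region"]; print(c,r["conf"],m.sum())
    print(proj(d,[[0.622,y,z] for y in (-.06,.06) for z in (.03,.034,.04)]).round(1).tolist())
E
```

```text
t 61.65 pos [0.6232, 0.001, 0.1024] yaw 90.0 F [-0.1, 0.2, -0.2] open 0.598
top 0.74 345
[[299.4, 151.8], [299.5, 151.7], [299.7, 151.4], [260.2, 150.6], [260.3, 150.4], [260.3, 150.2]]
side 0.69 41
[[237.7, 160.8], [237.6, 159.9], [237.6, 158.5], [223.7, 187.3], [223.6, 186.4], [223.5, 185.1]]
```

View pics/w27.png

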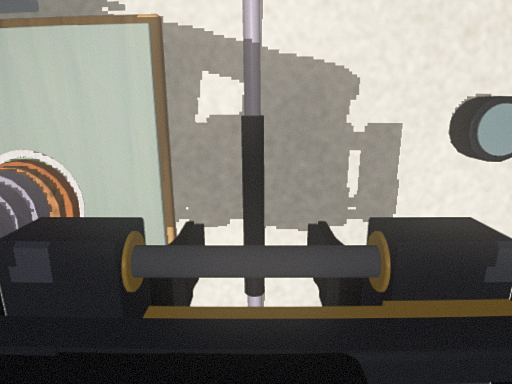

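View pics/s27.png

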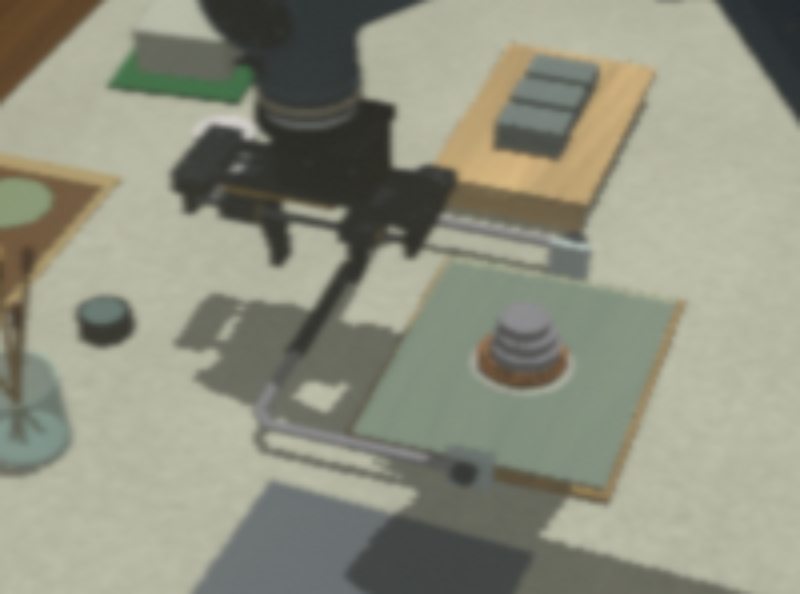

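send_rows(
  plan=[
    [[-0.03, 0, -0.8, 0, -0.2], [0, 0, -0.8, 0, -0.2], [0, 0, -0.4, 0, -0.2], [0, 0, -0.27, 0, -0.2], [0, 0, 0, 0, -0.2], [0, 0, 0, 0, -0.2], [0, 0, 0, 0, 1], [0, 0, 0, 0, 1], [0, 0, 0, 0, 1], [0, 0, 0, 0, 1], [0, 0, 0, 0, 1], [0, 0, 0, 0, 1]],
  ],
)

```text
time_s: 63.15
position: [0.6219, 0.0011, 0.0333]
tcp_rot: [[0.0, 1.0, 0.001], [1.0, -0.0, -0.0], [-0.0, 0.001, -1.0]]
force: [0.4, -0.4, 0.0]
opening: 0.152
```

send_rows(
  plan=[
    [[-0.03, 0, 0.53, 0, 1], [-0.08, 0, 0.53, 0, 1], [-0.13, 0, 0.52, 0, 1], [-0.18, 0, 0.5, 0, 1], [0, 0, 0, 0, 1]],
  ],
)

```text
time_s: 63.65
position: [0.6089, 0.001, 0.0987]
tcp_rot: [[-0.0, 1.0, 0.003], [1.0, 0.0, -0.001], [-0.001, 0.003, -1.0]]
force: [2.6, 0.4, 1.8]
opening: 0.151
```

```bash
python3 - <<'E'
from circ import *
s=st();p=s["position"]; print(math.atan2(p[2]-.034,p[0]-.462), math.hypot(p[2]-.034,p[0]-.462))
d=imaging.capture("side"); cv2.imwrite("pics/s28.png",cv2.resize(d["img"][80:260,150:350],None,fx=4,fy=3.3))
E
```

```text
t 63.65 pos [0.6089, 0.001, 0.0987] yaw 90.01 F [2.6, 0.4, 1.8] open 0.151
0.41489538858892755 0.16049267553976262
```

View pics/s28.png

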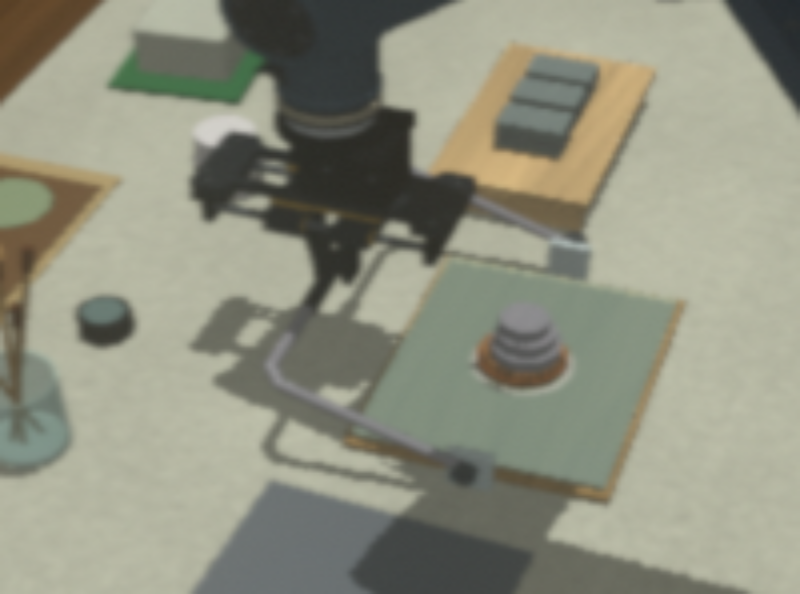

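send_rows(
  plan=[
    [[-0.23, 0, 0.48, 0, 1], [-0.28, 0, 0.45, 0, 1], [-0.32, 0, 0.42, 0, 1], [-0.36, 0, 0.39, 0, 1], [-0.4, 0, 0.35, 0, 1], [-0.43, 0, 0.31, 0, 1], [0, 0, 0, 0, 1]],
  ],
)

```text
time_s: 64.4
position: [0.5521, 0.0005, 0.1712]
tcp_rot: [[0.0, 1.0, 0.012], [1.0, -0.0, -0.002], [-0.002, 0.012, -1.0]]
force: [6.0, 1.0, 7.6]
opening: 0.151
```

```bash
python3 - <<'E'
from circ import *
s=st();p=s["position"]; print(math.atan2(p[2]-.034,p[0]-.462), math.hypot(p[2]-.034,p[0]-.462))
E
```

```text
t 64.4 pos [0.5521, 0.0005, 0.1712] yaw 89.97 F [6.0, 1.0, 7.6] open 0.151
0.9899439060423119 0.16410950702173824
```

send_rows(
  plan=[
    [[-0.46, 0, 0.21, 0, 1], [-0.49, 0, 0.17, 0, 1], [-0.51, 0, 0.13, 0, 1], [-0.52, 0, 0.11, 0, 1], [0, 0, 0, 0, 1]],
  ],
)

```text
time_s: 64.9
position: [0.4966, -0.0001, 0.193]
tcp_rot: [[0.001, 1.0, 0.023], [1.0, -0.001, -0.004], [-0.004, 0.023, -1.0]]
force: [4.8, 2.6, 29.7]
opening: 0.151
```

```bash
python3 - <<'E'
from circ import *
s=st();p=s["position"]; print(math.atan2(p[2]-.034,p[0]-.462), math.hypot(p[2]-.034,p[0]-.462))
d=imaging.capture("side"); cv2.imwrite("pics/s29.png",cv2.resize(d["img"][60:240,180:380],None,fx=4,fy=3.3))
E
```

```text
t 64.9 pos [0.4966, -0.0001, 0.193] yaw 89.96 F [4.8, 2.6, 29.7] open 0.151
1.3561758323642963 0.1626929434335601
```

View pics/s29.png

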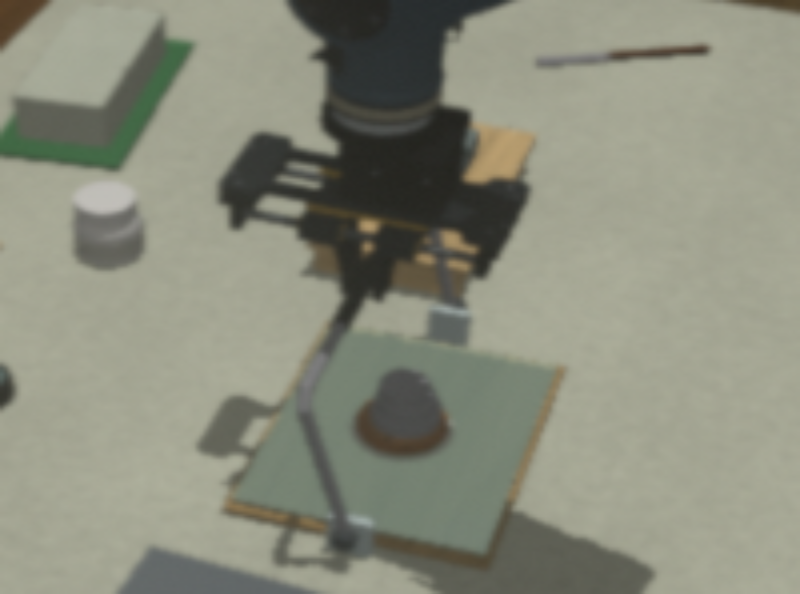

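send_rows(
  plan=[
    [[0, 0, 0.12, 0, 1], [-0.4, 0, 0.08, 0, 1], [-0.4, 0, 0.04, 0, 1], [0, 0, 0, 0, 1]],
  ],
)

```text
time_s: 65.35
position: [0.4659, -0.0002, 0.1957]
tcp_rot: [[-0.001, 1.0, 0.005], [1.0, 0.001, -0.004], [-0.004, 0.005, -1.0]]
force: [-0.3, -2.8, 12.9]
opening: 0.152
```

```bash
python3 - <<'E'
from circ import *
s=st();p=s["position"]; print(math.atan2(p[2]-.034,p[0]-.462), math.hypot(p[2]-.034,p[0]-.462))
E
```

```text
t 65.35 pos [0.4659, -0.0002, 0.1957] yaw 90.07 F [-0.3, -2.8, 12.9] open 0.152
1.5468398535202044 0.1617184263834341
```

send_rows(
  plan=[
    [[-0.1, 0, 0.03, 0, 1], [-0.08, 0, 0, 0, 1], [0, 0, 0, 0, 1], [0, 0, 0, 0, 1]],
  ],
)

```text
time_s: 65.75
position: [0.4618, -0.0003, 0.1957]
tcp_rot: [[-0.001, 1.0, 0.006], [1.0, 0.001, -0.003], [-0.003, 0.006, -1.0]]
force: [2.5, -3.5, 9.3]
opening: 0.15
```

send_rows(
  plan=[
    [[-0.1, 0, 0, 0, 1], [0, 0, 0, 0, 1], [0, 0, 0, 0, 1]],
  ],
)

```text
time_s: 66.05
position: [0.4617, -0.0003, 0.1958]
tcp_rot: [[0.0, 1.0, 0.012], [1.0, -0.0, -0.003], [-0.003, 0.012, -1.0]]
force: [9.4, -1.9, 1.9]
opening: 0.15
```

send_rows(
  plan=[
    [[0, 0, 0, 0, -0.3], [0, 0, 0, 0, -0.3], [0, 0, 0, 0, -0.3], [0, 0, 0.5, 0, -0.3], [0, 0, 0.8, 0, -0.3], [0, 0, 0.8, 0, -0.3], [0, -0.8, 0.5, 0, -0.3], [0, -0.9, 0, 0, -0.3], [0, -0.9, 0, 0, -0.3], [0, -0.9, 0, 0, -0.3], [0, -0.9, 0, 0, -0.3], [0, -0.9, 0, 0, -0.3], [0, 0, 0, 0, -0.3], [0, 0, 0, 0, -0.3]],
  ],
)

```text
time_s: 67.45
position: [0.4545, -0.1568, 0.271]
tcp_rot: [[0.001, 1.0, -0.005], [1.0, -0.001, 0.004], [0.004, -0.005, -1.0]]
force: [0.0, 0.5, 0.4]
opening: 0.649
```

```bash
python3 - <<'E'
from circ import *
st(); d=wristcap(); cv2.imwrite("pics/w30.png",d["img"])
d=imaging.capture("side"); cv2.imwrite("pics/s30.png",cv2.resize(d["img"][40:260,150:400],None,fx=3.2,fy=2.7))
print("bar",[(np.round(x["at"],3).tolist(),round(x["conf"],2)) for x in mark_of("side","handle_bar")])
for t in ["brush_jar","paste_jar","loupe","block1"]: print(t,[(np.round(x["at"],3).tolist(),round(x["conf"],2)) for x in mark_of("side",t)])
d=imaging.capture("top"); cv2.imwrite("pics/t30.png",cv2.resize(d["img"][60:260,130:440],None,fx=2.5,fy=2.5,interpolation=cv2.INTER_CUBIC))
print("bar",[(np.round(x["at"],3).tolist(),round(x["conf"],2)) for x in mark_of("top","handle_bar")])
E
```

```text
t 67.45 pos [0.4545, -0.1568, 0.271] yaw 89.92 F [0.0, 0.5, 0.4] open 0.649
bar [([0.463, -0.001, 0.196], 0.8)]
brush_jar [([0.782, 0.193, 0.0], 0.72)]
paste_jar [([0.776, -0.17, -0.0], 0.65)]
loupe [([0.787, 0.054, -0.002], 0.46)]
block1 [([0.538, -0.272, 0.059], 0.71), ([0.536, -0.317, 0.062], 0.62), ([0.533, -0.358, 0.062], 0.44)]
bar [([0.461, 0.0, 0.192], 0.8), ([0.779, 0.195, 0.001], 0.25)]
```

View pics/s30.png

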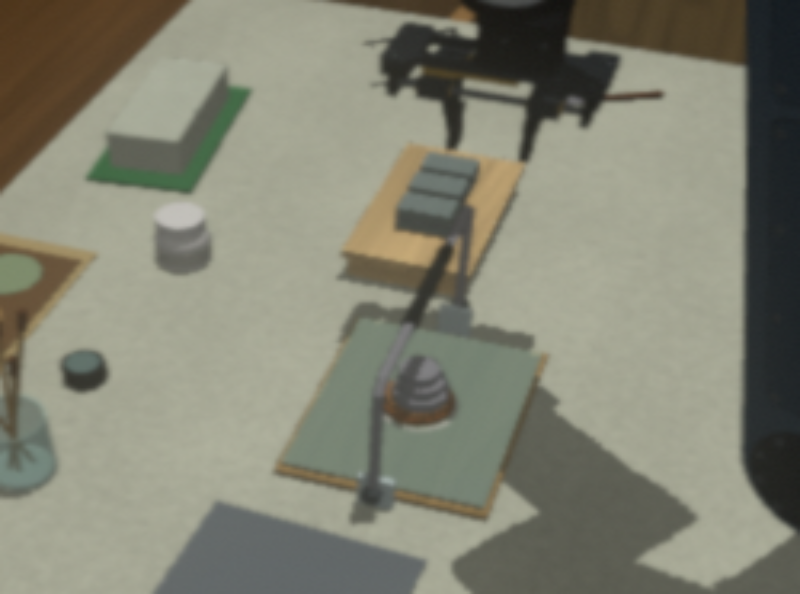

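View pics/t30.png

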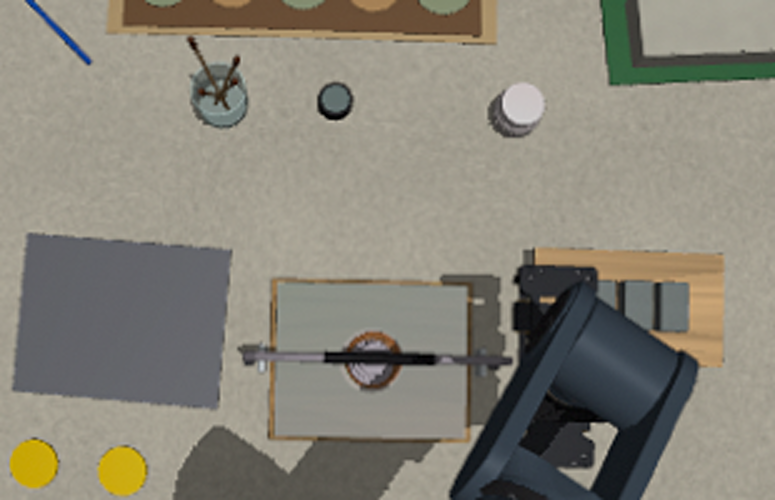

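View pics/w30.png

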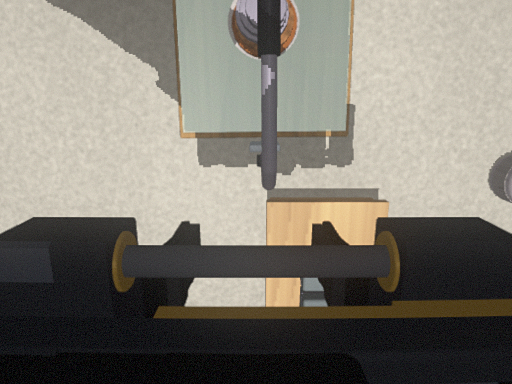

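send_rows(
  plan=[
    [[0, -0.9, 0.5, 0, -0.3], [-0.3, -0.9, 0.5, 0, -0.3], [-0.3, -0.9, 0.5, 0, -0.3], [-0.3, -0.9, 0, 0, -0.3], [-0.3, -0.9, 0, 0, -0.3], [-0.3, -0.9, 0, 0, -0.3], [0, 0, 0, 0, -0.3], [0, 0, 0, 0, -0.3], [0, 0, 0, 0, -0.3], [0, 0, 0, 0, -0.3]],
  ],
)

```text
time_s: 68.9
position: [0.4116, -0.3187, 0.3172]
tcp_rot: [[-0.001, 1.0, -0.0], [1.0, 0.001, 0.001], [0.001, -0.0, -1.0]]
force: [0.4, 0.3, 0.1]
opening: 0.649
```

```bash
python3 - <<'E'
from circ import *
st()
d=imaging.capture("side"); cv2.imwrite("pics/s31.png",cv2.resize(d["img"][40:260,150:400],None,fx=3.2,fy=2.7))
d=imaging.capture("top"); cv2.imwrite("pics/t31.png",cv2.resize(d["img"][130:250,200:440],None,fx=3.3,fy=3.3,interpolation=cv2.INTER_CUBIC))
print("bar",[(np.round(x["at"],3).tolist(),round(x["conf"],2)) for x in mark_of("top","handle_bar")])
for t in ["block1","wood_disc","cork_disc","weight_l"]: print(t,[(np.round(x["at"],3).tolist(),round(x["conf"],2)) for x in mark_of("top",t)])
E
```

```text
t 68.9 pos [0.4116, -0.3187, 0.3172] yaw 90.08 F [0.4, 0.3, 0.1] open 0.649
bar [([0.464, -0.002, 0.192], 0.64)]
block1 [([0.537, -0.361, 0.061], 0.8), ([0.532, -0.27, 0.065], 0.67), ([0.539, -0.313, 0.064], 0.66)]
wood_disc [([0.469, -0.002, 0.022], 0.46)]
cork_disc [([0.228, 0.357, 0.002], 0.83), ([0.408, 0.534, 0.007], 0.66), ([0.312, 0.306, 0.003], 0.66), ([0.464, -0.0, 0.031], 0.62), ([0.318, 0.42, 0.008], 0.58)]
weight_l [([0.462, 0.002, 0.054], 0.62), ([0.465, 0.004, 0.07], 0.57), ([0.464, 0.002, 0.046], 0.38)]
```

View pics/t31.png

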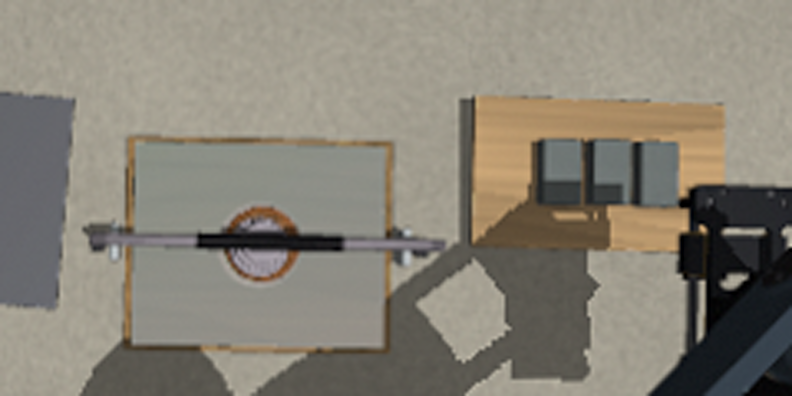

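View pics/s31.png

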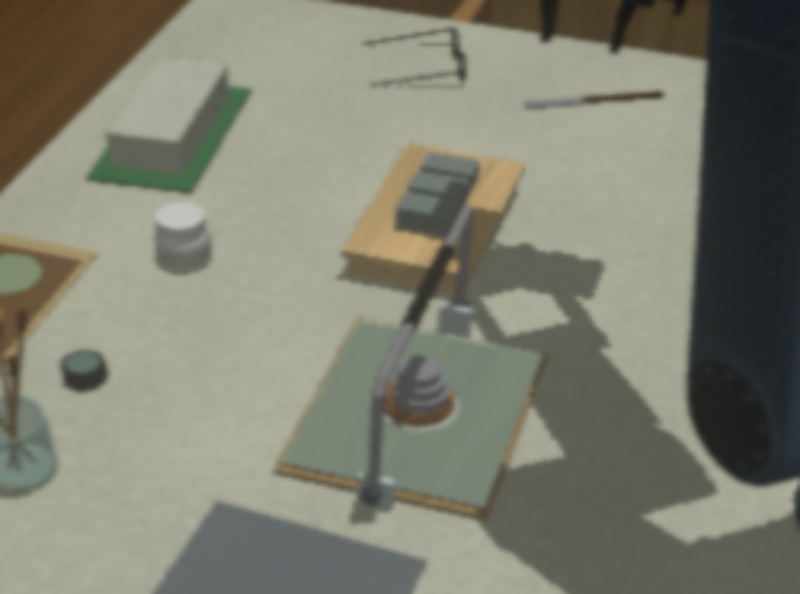

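The pictures show three blocks in a straight row on the shelf (top view, around (610,172)), the concentric stack on the print (262,243), and the handle upright above it. The arm is well clear, so I'm handing in.

```bash
python3 - <<'E'
from rig import bot
print(bot.hand_in())
E
```

```text
the job is handed in; nothing more can be done
None
```

The job is done and handed in at about 69 s of the 210 s allowed. No verdict was reported.

- **Blocks:** all three stand on the shelf in one straight row, long sides facing, about 41–48 mm between centres and in line within about 7 mm.
- **Stack:** wood, cork, then the large, medium and small steel weights. The wrist camera, looking after each placing, put every disc within about 3 mm of the print's centre. The top and side cameras agreed for the wood and cork. For the steel discs they differed from it by up to about 6 mm, because their outlines also take in the visible sides. The small disc's wrist masks were also mixed; I took the one with the right diameter, within 1 mm. The final top view shows the discs concentric.
- **Handle:** I gripped the bar and swung it until it stopped moving under about 9 N. Afterwards the cameras placed the bar directly above the hinge, at a height of about 0.19 m. During the swing the upward force on the tool reached about 30 N while I was commanding slightly too low; I corrected that.
- **Bystanders:** the brush jar, paste jar and loupe measured within about 4 mm of their starting spots after the swing.

I saw no knocked pieces and no slipping grip during the run.

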